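Fish a dropped bracket out from behind the sander guard

TASK

A steel bracket has dropped behind the fixed wire guard of the bench sander. Take the hooked rod from its wooden rest, reach it over the low front plate and under the wire roof into the open frame of the bracket, feeling gently for the bench, and draw the bracket along and out of the guard's open end until its middle lies on the paper sheet; then put the rod back in its rest as it was and let go. Do not touch the bracket with the gripper, do not press hard on the bracket or knock hard against the guard, and leave the other things on the bench where they are.

Things in the scene. Friction and masses are not known exactly. Their poses are not given: they have to be found in the camera images.
- guard: Fixed guard of a low grey bench sander. Origin on the bench at the front face of its low front plate; x points into the guard, y along it, z up. Front plate: x 0 to 6 mm, 50 mm high. Back plate: x 150 to 156 mm, 180 mm high, sander behind it. All run from y = -90 mm (this end is fully open) to y = +150 mm (closed by a plate). The floor inside is the bench itself, z = 0.
- roof_edge (a point): Middle of the front lower edge of the guard's wire roof, 180 mm above the bench, directly over the front plate; axes as the guard's. The roof covers the guard's whole length (120 mm either way along y from here) and 156 mm deep in x, 6 mm thick, mesh too fine for the rod. A rod must lean about 34 to 55 degrees from vertical to reach in between front plate and roof.
- bracket_mid (a point): Centre of the loose bracket: a flat oblong open steel frame, 64 mm along its x, 100 mm along its y, 8 mm high (z), bars 14 mm wide, so a clear window 36 mm (x) by 72 mm (y) about this point; a flat ear 34 mm wide, 6 mm high stands out to y = +74 mm. 0.15 to 0.29 kg. It starts on the bench inside the guard, ear roughly towards the closed end.
- sheet: Paper drawing sheet flat on the bench beyond the guard's open end, look only (no thickness to catch). Origin at its centre; 170 mm along its x, 120 mm along its y.
- rod_grip (a point): Grip point in the hooked rod's dark wooden handle. Axes as the rod stands in its rest: z up, the rod in the x-z plane, its shaft leaning 40 degrees from vertical, towards -x going up. Handle 24 mm wide (y), 28 mm deep, 80 mm long along the shaft (55 mm of it below this point, 25 mm above). From here the hook's very tip is at (+144.6, 0, -227.4) mm. Rod 0.2 to 0.3 kg.
- rod_bend (a point): The bend of the rod, axes as rod_grip. Rod: 12 mm round steel. Above the bend runs the leaning shaft, 170 mm to the handle; below it the hook, parallel to the rod's z, its very tip 55 mm below this point.
- rest_grip (a point): Where the rod's grip point lies (within 5 mm) when the rod is in its fixed wooden rest, 235 mm above the bench, with the rest's axes (z up); the rod's axes then agree with these. The shaft lies on a crossbar between two upright prongs 24 mm apart inside, 73 mm down the shaft from here; they reach 22 mm above the shaft's middle line. The rod is lifted straight up out of the rest and put back straight down.
- pocket (a point): Floor of the rest's pocket, on its 8 mm base plate: the hook's tip stands here when the rod is in the rest. The pocket is 23 mm square (x from -16.5 to +6.5 mm, y +-11.5 mm), 26 mm deep, open on top; the leaning rod's hook settles against its +x wall; axes as rest_grip.
- offcut: Bystander: loose wooden offcut, 70 x 35 x 30 mm, inside the guard by its closed end; origin under its centre
- screwdriver: Bystander: loose screwdriver on the bench
- glue: Bystander: white glue bottle, 56 mm across and 150 mm tall; origin under its centre
- pencil: Bystander: flat black marker, 150 x 14 x 8 mm; origin under its centre
- block: Bystander: wooden block, 90 x 60 x 40 mm; origin under its centre
- jar: Bystander: amber jar, 72 mm across and 90 mm tall; origin under its centre
- hammer: Bystander: hammer lying on the bench
Not all that is in view belongs to the job. Of the things shaped like the part that bears rest_grip, the wooden one is meant.

How it is judged (in metres and radians):
On the way, in this order (a step that is already met when the one before it is completed fails the run):
1. the rod is lifted out of its rest (distance between rod_grip and rest_grip above 0.06 m), for 0.1 s.
2. the rod's hook pushes on the bracket inside the guard (contact force between rod and bracket above 0.3 N and y of bracket_mid in the frame of guard above -0.08 m and x of bracket_mid in the frame of guard above 0.03 m).
3. the bracket's middle is over the sheet, lying flat (x of bracket_mid in the frame of sheet between -0.085 and 0.085 m and y of bracket_mid in the frame of sheet between -0.06 and 0.06 m and height (world z) of bracket_mid below 0.01 m and angle between bracket_mid's own z axis and vertical below 0.1 rad), for 0.2 s.
At the end, for the whole second after the job is handed in: The bracket lies flat and still on the bench with its middle within the outline of the paper sheet, and the rod is back in its rest, grip point within 20 mm and axes within about 9 degrees of where it stood, still and released (all of step 3 and linear speed of each of bracket, rod below 0.02 m/s and distance between rod_grip and rest_grip below 0.02 m and angle between the z axis of rod_grip and the z axis of rest_grip, either way round below 0.15 rad and angle between the x axis of rod_grip and the x axis of rest_grip, either way round below 0.2 rad and contact force between rod and the fingers below 0.1 N); the robot touches nothing.
It fails at once if the gripper touches the bracket (contact force between the fingers and bracket above 0.2 N).
It fails at once if the rod presses on the bracket with more than 25 N (contact force between rod and bracket above 25 N).
It fails at once if the guard is struck or pressed by the rod or the arm with more than 25 N (contact force between any of rod, the arm, the fingers and guard above 25 N).
It fails at once if a bystander is shifted more than 40 mm (the offcut more than 60 mm) (distance of offcut from where it was at the start of the episode above 0.06 m or distance of any of screwdriver, glue, pencil, block, jar, hammer from where it was at the start of the episode above 0.04 m).
It also fails if it takes over 62 s, if anything falls off the work surface, if the arm or the gripper's body presses on something with over 40 N, if the wrist force passes 120 N, or if a joint passes its speed limit or range.

ROBOT

A 6-joint arm with a two-finger parallel gripper is mounted at the origin on the work surface. World frame = base frame: x ahead of the robot, y to its left, z up, the work surface at z = 0. Lengths are in m, angles in degrees, forces in N, time in s.
With the tool pointing down it reaches from about 0.375 to 0.9 m from the base axis. Payload 3.1 kg.
Tool frame: the origin (TCP) lies between the finger pads; the fingertips stand 11 mm ahead of it and the grasp point (between the pads) lies 8 mm behind it; z points along the fingers, y is the line along which they close (so a half turn about z gives the same grasp; the last joint's range is limited). The gripper opens to 87 mm and grips with 3 to 60 N. Pads are 19 mm wide; open, the fingers measure 117 mm over their backs; the gripper's body (75 mm by 190 mm) begins 51 mm behind the grasp point.
Start: joints at [-78.581, 30.224, 82.088, -0, 67.689, -10.227], TCP at [0.231, -0.581, 0.2] pointing down, gripper open.
Joint ranges: [-176.69, 176.69], [-43.24, 126.21], [12.49, 139.97], [-82, 262], [0, 151.66], [-163.58, 163.58]. Speed limits (degrees/s): [159.86, 159.86, 180, 180, 180, 180].

INTERFACE

Orientations are given as a 3x3 rotation matrix whose columns are the frame's x, y, z axes.
In Python, from rig import bot gives the robot as it stands.
- The arm moves only by the tool apply_moves, never from a script. Its argument "steps" is a list that holds one entry, the list of rows, each a list of 7 numbers: the shift along the tool's x, y, z in cm, then the turn, a rotation vector about the tool's x, y, z in degrees, then the gripper command: -1 is shut, 1 is fully open, values between are in proportion. In form: [[[dx, dy, dz, rx, ry, rz, jaw], ...]]. A call has 1 to 20 rows; each row is the pose to reach, as a shift and turn from the pose commanded when the call began, along the tool's axes at that moment; what a row does not reach only later rows make up. A row lasts 1/8 s, in which the tool goes at most 62.5 mm and 10.7 degrees, less where a joint would pass 70% of its speed; a pose out of reach is approached as far as the arm can. A call with a gripper value outside its range is refused whole. The fingers move at their own pace and stop on an object; the grip force is fixed at half the most. Time passes only in rows, so rows that repeat a pose let the fingers close. It gives the time, the measured TCP pose, the force, the opening and the grip force at its end, in the units of the state.
- bot.read_state(): the state, without advancing time (a new reading comes with each control period).
- bot.capture(name): name is "side" or "top"; returns the picture (384x512x3 uint8, blue, green, red); there is no depth.
- bot.camera_model(name): a dict with "intrinsics" (3x3 intrinsics, pixels), "R" (3x3) and "t" (3): a world point X has camera coordinates R X + t. Camera axes: x right, y down, z forward; pixel columns grow to the right and rows downward; lengths in m; the calibration is good to about 2 mm. A picture is of the moment at which its call begins. camera_model takes no time and is no camera call.
- bot.hand_in(): hands the job in; it is judged then, once.
The state is a dict: "time_s": time; "joint_positions": joint angles; "qvel": joint speeds; "tau": joint torques, N m; "position": TCP position; "tcp_rot": TCP orientation; "force": force on the tool from outside, world axes, zero at the start; "moment": the same for the moment, N m; "opening": opening from 0.0 (shut) to 1.0 (fully open); "grasp_force": force on a finger pad.
Only numpy, scipy, OpenCV 4.12 (cv2) and the standard library are available. Lean on these libraries where they do the work, as an engineer would, in place of code of your own. Each camera call takes 0.05 s, during which the arm holds its last target. There are 200 camera calls.

## Working session

There is one attempt and no reset: what is moved stays moved. The work goes in short steps, Python scripts to look and compute and a tool call to move; the robot and the scene stay as the last step left them, time stands still between calls to the robot, and variables do not carry over. Pictures are saved under pics/ and viewed, at most 10 in all, crops included, and the job is handed in when it is done.

Besides the shell and the picture viewer there is one more tool, called after "Emit:" as name(argument=value, ...), one argument or row to a line, values as JSON. apply_moves: Moves the arm, as the interface text tells. Its arguments: {"type":"object","properties":{"steps":{"type":"array","items":{"type":"array","items":{"type":"array","items":{"type":"number"}}}}},"required":["steps"]}

```bash
ls && mkdir -p pics && python3 - <<'E'
from rig import bot
import cv2,numpy as np
for n in("side","top"):
    im=bot.capture(n); cv2.imwrite(f"pics/{n}0.png",im)
    c=bot.camera_model(n); R=np.array(c["R"]);t=np.array(c["t"])
    print(n,np.round(c["intrinsics"],1).tolist(),np.round(-R.T@t,3),np.round(R,3).tolist())
print(bot.read_state())
E
```

```text
pics
side [[347.6, 0.0, 254.3], [0.0, 347.6, 185.4], [0.0, 0.0, 1.0]] [-0.2   -0.688  0.951] [[0.736, -0.677, 0.007], [-0.425, -0.47, -0.774], [0.528, 0.566, -0.633]]
top [[488.8, 0.0, 257.5], [0.0, 488.8, 185.8], [0.0, 0.0, 1.0]] [0.28  0.014 1.477] [[0.005, -1.0, 0.004], [-0.993, -0.006, -0.117], [0.117, -0.003, -0.993]]
{'time_s': 0.1, 'joint_positions': array([-7.85803458e+01,  3.02746893e+01,  8.21487340e+01, -3.17080295e-04,
        6.76896052e+01, -1.02259272e+01]), 'qvel': array([ 0.05734691, -0.06619876, -0.12274854,  0.00761367, -0.00700596,
       -0.08722813]), 'tau': array([-1.10897785e-03, -4.40985417e+01, -1.77151233e+01,  6.35217852e-02,
        5.33868000e-02, -4.18219111e-05]), 'position': array([ 0.23043835, -0.5802113 ,  0.19866   ]), 'tcp_rot': array([[ 9.29482623e-01,  3.68865690e-01, -3.95603792e-04],
       [ 3.68865740e-01, -9.29480678e-01,  1.93265007e-03],
       [ 3.45182220e-04, -1.94228934e-03, -9.99998054e-01]]), 'force': array([ 0.34792595, -0.24240172, -0.82713226]), 'moment': array([-0.0275051 ,  0.00400678,  0.02101022]), 'grasp_force': 0.0, 'opening': 0.9999396391519724}
```

View pics/top0.png

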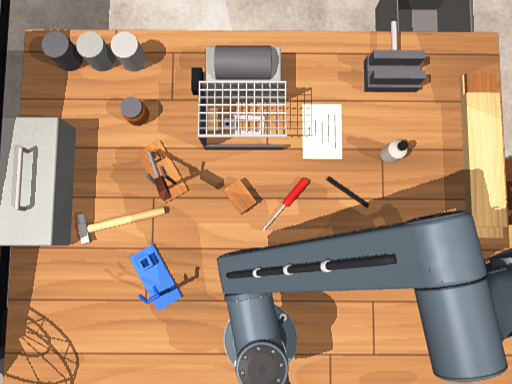

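View pics/side0.png

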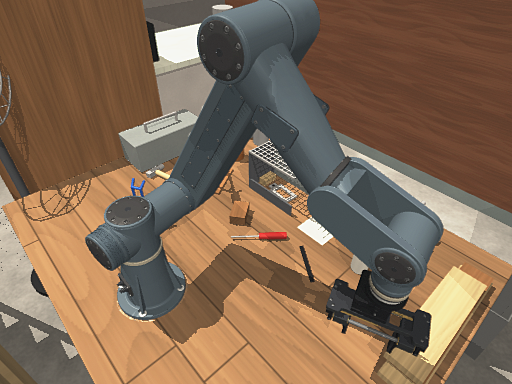

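```bash
python3 - <<'E'
import cv2,numpy as np
a=cv2.imread("pics/top0.png")
c=cv2.resize(a[75:225,120:350],None,fx=3.45,fy=3.45,interpolation=cv2.INTER_CUBIC)
cv2.imwrite("pics/c1.png",c)
a=cv2.imread("pics/side0.png")
c=cv2.resize(a[120:270,190:350],None,fx=4,fy=4,interpolation=cv2.INTER_CUBIC)
cv2.imwrite("pics/c2.png",c)
E
```

```text
(no output)
```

View pics/c1.png

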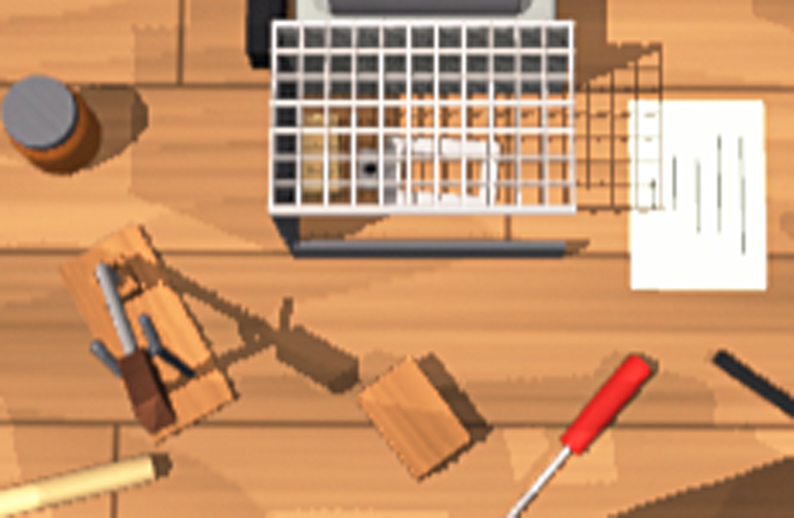

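View pics/c2.png

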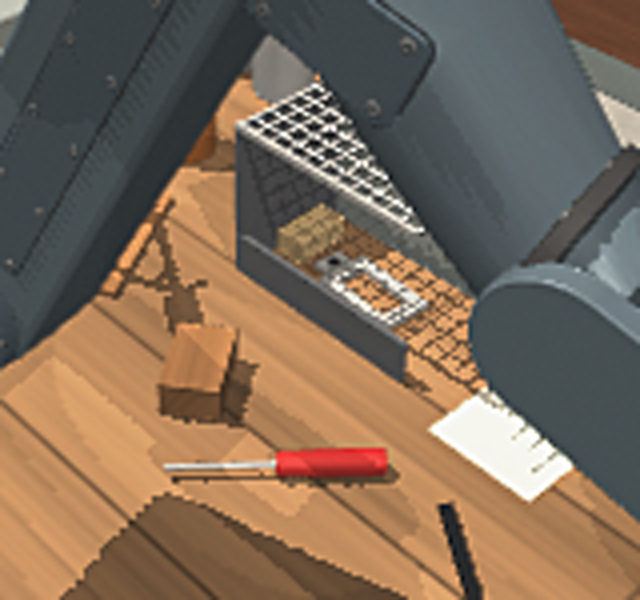

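```bash
cat > h.py <<'E'
from rig import bot
import cv2,numpy as np
np.set_printoptions(precision=4,suppress=True)
def ray(n,u,v):
    c=bot.camera_model(n);R=np.array(c["R"]);t=np.array(c["t"]);K=np.array(c["intrinsics"])
    return -R.T@t, R.T@np.linalg.solve(K,[u,v,1])
def onz(n,u,v,z):
    o,d=ray(n,u,v); return o+d*(z-o[2])/d[2]
def proj(n,X):
    c=bot.camera_model(n);p=np.array(c["intrinsics"])@(np.array(c["R"])@X+np.array(c["t"]));return p[:2]/p[2]
E
python3 - <<'E'
from h import *
C=lambda x,y,z:onz("top",120+x/3.45-.36,75+y/3.45-.36,z)[:2]
print("roof",[C(*p,.186) for p in[(272,20),(574,20),(576,212),(270,212)]])
print("frontplate top",[C(*p,.05) for p in[(295,242),(567,242)]],"bottom",[C(*p,0) for p in[(295,257),(567,255)]])
print("sheet",[C(*p,0) for p in[(629,100),(764,100),(767,290),(630,290)]])
print("base",[C(*p,.008) for p in[(60,268),(140,225),(238,398),(157,440)]])
print("bracket",[C(*p,.008) for p in[(395,138),(498,142),(498,205),(395,203)]], "ear hole",C(370,168,.006))
a=cv2.imread("pics/top0.png"); h=cv2.cvtColor(a,cv2.COLOR_BGR2HSV)
m=np.zeros(a.shape[:2],np.uint8); m[170:205,150:175]=255
b=cv2.inRange(a,(0,0,50),(60,70,130))&m
n,l,s,c=cv2.connectedComponentsWithStats(b); i=1+np.argmax(s[1:,4]); print(s[i],c[i])
ys,xs=np.where(l==i); pts=np.c_[xs,ys].astype(np.float32)
print(cv2.minAreaRect(pts), cv2.fitLine(pts,2,0,.01,.01).ravel())
print("handle centre z=.2235:",onz("top",*c[i],.2235))
print("top end, bottom end of handle", C(152,410,.254),C(130,350,.193),"bend",C(103,268,.066))
E
```

```text
roof [array([0.7205, 0.1732]), array([ 0.7221, -0.0656]), array([ 0.5673, -0.067 ]), array([0.5658, 0.1718])]
frontplate top [array([0.5698, 0.1663]), array([ 0.5712, -0.0677])] bottom [array([0.5663, 0.1714]), array([ 0.5696, -0.0706])]
sheet [array([ 0.7117, -0.1266]), array([ 0.7124, -0.2482]), array([ 0.539 , -0.2483]), array([ 0.5383, -0.1265])]
base [array([0.5537, 0.3779]), array([0.5928, 0.3084]), array([0.4391, 0.2182]), array([0.4018, 0.2881])]
bracket [array([0.6732, 0.0833]), array([ 0.6701, -0.0087]), array([ 0.6128, -0.0089]), array([0.614 , 0.0826])] ear hole [0.6462 0.1053]
[154 176  17  24 178] [161.9663 186.4944]
((162.20001220703125, 187.4000244140625), (23.25510597229004, 10.733126640319824), 63.43495178222656) [  0.4808   0.8768 161.9663 186.4944]
handle centre z=.2235: [0.4245 0.2573 0.2235]
top end, bottom end of handle [0.4033 0.2465] [0.4557 0.2763] bend [0.5431 0.3271]
```

```bash
cat >> h.py <<'E'
def rows(*wps):
    "world TCP waypoints (x,y,z,yaw deg) for a tool pointing down -> shift cm / turn deg in the present tool frame"
    s=bot.read_state();R=np.array(s["tcp_rot"]);p=np.array(s["position"])
    y0=np.degrees(np.arctan2(R[1,0],R[0,0]))
    for w in wps:
        print(np.round(R.T@(np.array(w[:3])-p)*100,2), "rz",round(y0-w[3],2))
E
python3 - <<'E'
from h import *
rows((.35,-.45,.40,25),(.47,-.2,.42,27),(.50,.05,.42,30.4),(.417,.251,.36,30.4))
E
```

```text
[ 15.92  -7.73 -20.11] rz -3.35
[ 36.3  -26.55 -22.07] rz -5.35
[ 48.31 -48.68 -22.02] rz -8.75
[ 48.01 -70.41 -15.98] rz -8.75
```

Emit:
apply_moves(
  steps=[
    [[5,-2,-10,0,0,-1,1],[15.9,-7.7,-20,0,0,-3,1],[15.9,-7.7,-20,0,0,-3,1],[15.9,-7.7,-20,0,0,-3,1],[36.3,-26.5,-22,0,0,-5,1],[36.3,-26.5,-22,0,0,-5,1],[36.3,-26.5,-22,0,0,-5,1],[36.3,-26.5,-22,0,0,-5,1],[36.3,-26.5,-22,0,0,-5,1],[48.3,-48.7,-22,0,0,-8.75,1],[48.3,-48.7,-22,0,0,-8.75,1],[48.3,-48.7,-22,0,0,-8.75,1],[48.3,-48.7,-22,0,0,-8.75,1],[48,-70.4,-16,0,0,-8.75,1],[48,-70.4,-16,0,0,-8.75,1],[48,-70.4,-16,0,0,-8.75,1],[48,-70.4,-16,0,0,-8.75,1],[48,-70.4,-16,0,0,-8.75,1],[48,-70.4,-16,0,0,-8.75,1]],
  ],
)

```text
time_s: 2.48
position: [0.4172, 0.2502, 0.3595]
tcp_rot: [[0.862, 0.506, 0.0], [0.506, -0.862, -0.001], [-0.0, 0.001, -1.0]]
force: [0.1, 0.1, 0.3]
opening: 1.002
grasp_force: 0.0
```

```bash
python3 - <<'E'
from h import *
s=bot.read_state();print(s["position"],s["joint_positions"],s["tcp_rot"],s["force"])
a=bot.capture("side");cv2.imwrite("pics/side1.png",a)
g=np.array([.417,.251,.235]);print("pred grip",proj("side",g),"bend",proj("side",g+[.1247,.0732,-.172]),"offset", proj("side",[.6425,.037,.008]))
u,v=proj("side",g).astype(int);u=max(u,80);x0,y0=u-80,v-60
cv2.imwrite("pics/c3.png",np.hstack([cv2.resize(a[y0:y0+150,x0:x0+130],None,fx=3,fy=3,interpolation=2),cv2.resize(a[140:290,240:370],None,fx=3,fy=3,interpolation=2)]));print(x0,y0)
E
```

```text
[0.4172 0.2502 0.3595] [17.7828  9.8739 87.8181 -0.04   82.3129 77.3759] [[ 0.8624  0.5062  0.0001]
 [ 0.5062 -0.8624 -0.0007]
 [-0.0002  0.0007 -1.    ]] [0.1481 0.063  0.345 ]
pred grip [204.6328 145.8487] bend [220.974  161.8788] offset [283.4753 192.9021]
124 85
```

View pics/c3.png

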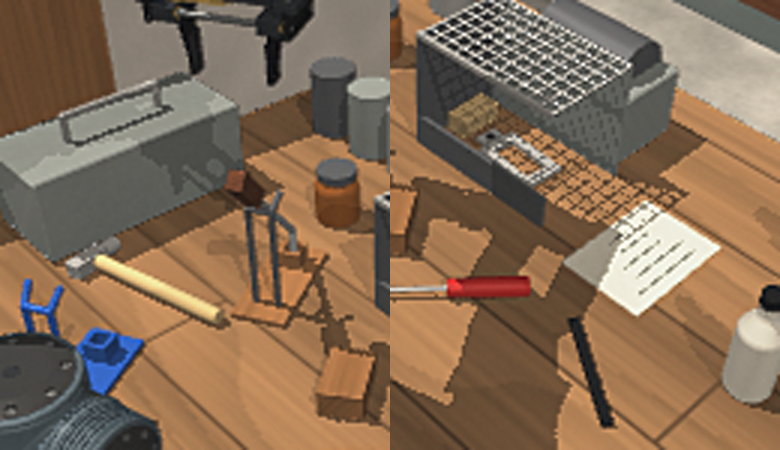

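Emit:
apply_moves(
  steps=[
    [[0,0,5,0,0,0,1],[0,0,9,0,0,0,1],[0,0,12,0,0,0,1],[0,0,13.2,0,0,0,1],[0,0,13.2,0,0,0,0.3],[0,0,13.2,0,0,0,-0.2],[0,0,13.2,0,0,0,-0.4],[0,0,13.2,0,0,0,-0.6],[0,0,13.2,0,0,0,-1],[0,0,13.2,0,0,0,-1],[0,0,13.2,0,0,0,-1],[0,0,13.2,0,0,0,-1]],
  ],
)

```text
time_s: 4.03
position: [0.4169, 0.2505, 0.2275]
tcp_rot: [[0.862, 0.506, -0.0], [0.506, -0.862, -0.0], [-0.0, -0.0, -1.0]]
force: [-1.1, -0.3, 0.3]
opening: 0.26
grasp_force: 30.0
```

Emit:
apply_moves(
  steps=[
    [[0,0,-0.5,0,0,0,-1],[0,0,-1,0,0,0,-1],[0,0,-2,0,0,0,-1],[0,0,-3,0,0,0,-1],[0,0,-4,0,0,0,-1],[0,0,-6,0,0,0,-1],[0,0,-8,0,0,0,-1],[0,0,-10,0,0,0,-1],[0,0,-12,0,0,0,-1],[0,0,-12,0,0,0,-1]],
  ],
)

```text
time_s: 5.28
position: [0.4174, 0.2506, 0.3492]
tcp_rot: [[0.862, 0.506, 0.003], [0.506, -0.862, 0.001], [0.003, 0.001, -1.0]]
force: [0.4, 0.7, -3.7]
opening: 0.257
grasp_force: 30.0
```

```bash
python3 - <<'E'
from h import *
s=bot.read_state();print(s["position"],s["force"],s["moment"],s["opening"])
a=bot.capture("side");b=bot.capture("top")
g=np.array(s["position"])+[0,0,.008];u=np.array([.8625,.506,0])
for n in("side","top"):
    print(n,"bend",proj(n,g+.1446*u-[0,0,.1724]),"tip",proj(n,g+.1446*u-[0,0,.2274]))
cv2.imwrite("pics/c4.png",np.hstack([cv2.resize(a[60:210,160:290],None,fx=3,fy=3,interpolation=2),cv2.resize(b[80:230,110:240],None,fx=3,fy=3,interpolation=2)]))
E
```

```text
[0.4174 0.2506 0.3492] [ 0.3616  0.6823 -3.7442] [-0.0957 -0.0393  0.    ] 0.257347631961678
side bend [219.5635 138.022 ] tip [220.2831 149.1023]
top bend [141.1844 144.5172] tip [145.7599 148.4617]
```

View pics/c4.png

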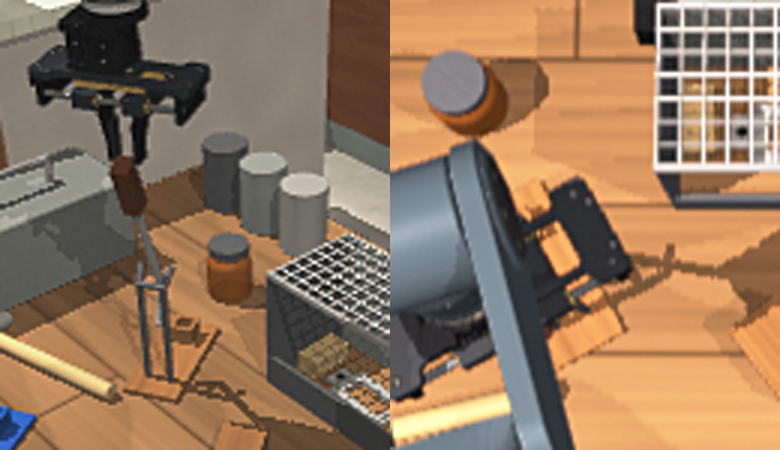

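```bash
python3 - <<'E'
from h import *
s=bot.read_state();g=np.array(s["position"])+[0,0,.008];u=np.array([.8625,.506,0]);z=np.array([0,0,1])
for al in(0,10,20,30,40):
    L=np.radians(40-al);d=np.sin(L)*u-np.cos(L)*z; A=np.radians(-al); hk=np.sin(A)*u-np.cos(A)*z
    P=[g-.025*d,g+.055*d,g+.225*d,g+.225*d+.055*hk]
    print(al,[((proj("side",p)-[160,60])*3).round(0) for p in P])
a=cv2.imread("pics/c4.png")[100:350,60:260]
cv2.imwrite("pics/c5.png",cv2.resize(a,None,fx=2.4,fy=2.4,interpolation=2))
E
```

```text
0 [array([118., 164.]), array([140., 190.]), array([178., 236.]), array([180., 269.])]
10 [array([119., 160.]), array([138., 197.]), array([171., 261.]), array([171., 297.])]
20 [array([121., 157.]), array([135., 203.]), array([162., 285.]), array([159., 323.])]
30 [array([122., 155.]), array([132., 208.]), array([152., 307.]), array([146., 347.])]
40 [array([123., 153.]), array([129., 213.]), array([140., 325.]), array([132., 366.])]
```

View pics/c5.png

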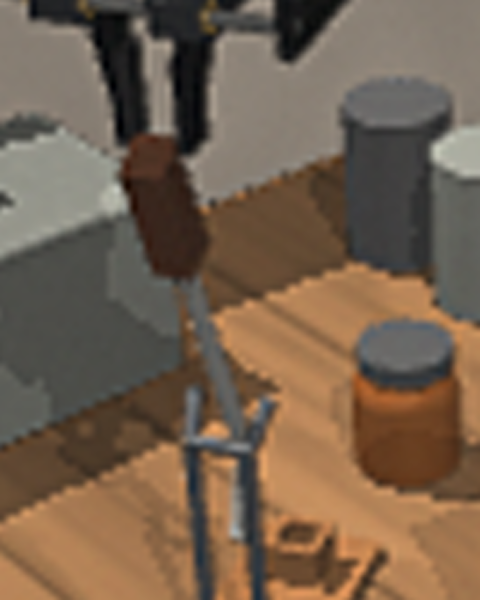

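Emit:
apply_moves(
  steps=[
    [[0,0,-2,0,0,0,-1],[0,0,-4,0,0,0,-1],[0,0,-6,0,0,0,-1],[0,0,-8,0,0,0,-1],[0,0,-8,0,0,0,-1]],
  ],
)

```text
time_s: 6.0
position: [0.4173, 0.2506, 0.4278]
tcp_rot: [[0.863, 0.506, 0.001], [0.506, -0.863, 0.0], [0.001, 0.0, -1.0]]
force: [0.3, -0.5, -3.5]
opening: 0.256
grasp_force: 30.0
```

```bash
cat >> h.py <<'E'
def rod_pred(al,g,yaw=30.4):
    c,s=np.cos(np.radians(yaw)),np.sin(np.radians(yaw));u=np.array([c,s,0]);z=np.array([0,0,1.])
    L=np.radians(40-al);d=np.sin(L)*u-np.cos(L)*z;A=np.radians(-al);hk=np.sin(A)*u-np.cos(A)*z
    return [g-.025*d,g+.055*d,g+.225*d,g+.225*d+.055*hk]
def handle(n,box,im=None):
    a=bot.capture(n) if im is None else im
    x0,y0,x1,y1=box;m=np.zeros(a.shape[:2],np.uint8);m[y0:y1,x0:x1]=255
    b=cv2.inRange(a,(0,0,40),(60,70,135))&m
    k,l,s,c=cv2.connectedComponentsWithStats(b);i=1+np.argmax(s[1:,4])
    ys,xs=np.where(l==i);return c[i],s[i],cv2.minAreaRect(np.c_[xs,ys].astype(np.float32)),cv2.fitLine(np.c_[xs,ys].astype(np.float32),2,0,.01,.01).ravel()
E
python3 - <<'E'
from h import *
a0=cv2.imread("pics/side1.png");old=bot.capture("side")
cv2.imwrite("pics/side3.png",old)
s=bot.read_state();print(s["position"],s["force"],s["moment"])
g=np.array(s["position"])+[0,0,.008]
for al in(0,10,20,30):print(al,[proj("side",p).round(1) for p in rod_pred(al,g)])
print(handle("side",(185,60,230,140),old))
d=cv2.absdiff(old,a0).max(2);m=(d>25).astype(np.uint8);m[:,:190]=0;m[:,235:]=0
for y in range(110,165,3):print(y,np.where(m[y])[0].tolist())
E
```

```text
[0.4167 0.2504 0.4267] [-0.4307 -0.2535 -3.3978] [-0.0275 -0.0028  0.0325]
0 [array([197.3,  93. ]), array([204.9, 103.3]), array([218.4, 121.5]), array([219.2, 133.4])]
10 [array([197.7,  91.8]), array([204.2, 105.7]), array([215.8, 130.3]), array([215.7, 143.1])]
20 [array([198.1,  90.8]), array([203.3, 107.8]), array([212.7, 138.3]), array([211.7, 151.8])]
30 [array([198.6,  90. ]), array([202.3, 109.6]), array([209.1, 145.5]), array([207.3, 159.4])]
(array([200.234 , 100.8351]), array([194,  90,  13,  23, 188], dtype=int32), ((200.27064514160156, 101.0688247680664), (23.083616256713867, 9.099350929260254), 73.3007583618164), array([  0.2683,   0.9633, 200.234 , 100.8351], dtype=float32))
110 [199, 200, 201, 202, 203, 204, 205, 213, 214, 215, 216, 217]
113 [203, 204, 205, 206, 213, 214, 215]
116 [204, 205, 206, 207]
119 [205, 206, 207, 208]
122 [195, 206, 208]
125 [207, 208, 209]
128 [208, 209, 210]
131 [209, 210, 211]
134 [210, 211, 212]
137 [211, 212, 213]
140 [211, 212, 213, 214]
143 [200, 201, 202, 203, 204, 206, 207, 211, 212, 213, 214]
146 [199, 200, 205, 206, 207, 208, 209, 210, 211, 212, 213]
149 [200, 201, 202, 203, 204, 205, 206, 207, 209, 210, 211, 212, 213]
152 [204, 205, 206, 207, 208, 209, 210, 211, 212]
155 [199, 211, 212, 213, 214]
158 [204, 215, 216, 217, 218, 219]
161 [219, 220, 221, 222]
164 [205, 220, 221, 222]
```

Emit:
apply_moves(
  steps=[
    [[0,0,0,0,4,0,-1],[0,0,0,0,8,0,-1],[0,0,0,0,12,0,-1],[0,0,0,0,16,0,-1],[0,0,0,0,20,0,-1],[0,0,0,0,20,0,-1]],
  ],
)

```text
time_s: 6.8
position: [0.4146, 0.2497, 0.4252]
tcp_rot: [[0.813, 0.506, 0.29], [0.476, -0.863, 0.171], [0.337, -0.001, -0.942]]
force: [-0.6, -0.8, -2.1]
opening: 0.256
grasp_force: 30.0
```

```bash
cat >> h.py <<'E'
def look(lo=190,hi=240,y0=110,y1=170,st=4):
    a0=cv2.imread("pics/side1.png");old=bot.capture("side");s=bot.read_state();R=np.array(s["tcp_rot"])
    print(s["time_s"],s["position"],s["joint_positions"],s["force"],s["moment"]);print(R)
    g=np.array(s["position"])-.008*R[:,2];yaw=np.degrees(np.arctan2(R[1,0],R[0,0]))
    for al in(-10,0,10,20):print(al,[proj("side",p).round(1).tolist() for p in rod_pred(al,g,yaw)])
    m=(cv2.absdiff(old,a0).max(2)>25)
    for y in range(y0,y1,st):print(y,(lo+np.where(m[y,lo:hi])[0]).tolist())
    return old
E
python3 - <<'E'
from h import *
cv2.imwrite("pics/side4.png",look())
E
```

```text
6.85 [0.4158 0.25   0.426 ] [13.9108 -2.9969 94.7909  5.9293 69.2998 72.3712] [ 0.7541  0.9613 -2.0734] [-0.221   0.3667  0.05  ]
[[ 0.812   0.5057  0.2914]
 [ 0.4756 -0.8627  0.1717]
 [ 0.3383 -0.0008 -0.941 ]]
-10 [[196.5, 95.0], [205.1, 101.5], [220.2, 112.9], [221.7, 123.7]]
0 [[196.8, 93.7], [204.5, 104.1], [218.0, 122.2], [218.8, 134.1]]
10 [[197.2, 92.6], [203.8, 106.4], [215.4, 131.0], [215.4, 143.8]]
20 [[197.6, 91.6], [202.9, 108.6], [212.3, 139.1], [211.4, 152.5]]
110 [196, 197, 198, 199, 200, 201, 202, 203, 204, 205, 213, 214, 215, 216, 217]
114 [198, 199, 200, 201, 202, 203, 204]
118 [202, 203, 204, 205]
122 [204, 205, 206]
126 [206, 207, 208]
130 [206, 207, 208, 209]
134 [208, 209, 210]
138 [209, 210, 211, 212]
142 [200, 201, 202, 203, 204, 205, 206, 210, 211, 212, 213]
146 [199, 200, 205, 206, 207, 208, 209, 210, 211, 212]
150 [201, 202, 203, 204, 205, 206, 207, 208, 209, 210, 211, 212, 213, 216]
154 [207, 208, 209, 210, 212, 213]
158 [201, 215, 216, 217, 218, 219]
162 [220, 221, 222]
166 [211, 220, 221, 222]
```

Emit:
apply_moves(
  steps=[
    [[1,0,0.36,0,0,0,-1],[2.6,0,0.95,0,0,0,-1],[4.5,0,1.6,0,0,0,-1],[6.3,0,2.25,0,0,0,-1],[7.9,0,2.84,0,0,0,-1],[7.9,0,2.84,0,0,0,-1],[7.9,0,2.84,0,0,0,-1]],
  ],
)

```text
time_s: 7.72
position: [0.4891, 0.2929, 0.4276]
tcp_rot: [[0.811, 0.506, 0.294], [0.476, -0.862, 0.173], [0.341, -0.0, -0.94]]
force: [-0.2, 0.2, -2.9]
opening: 0.256
grasp_force: 30.0
```

```bash
python3 - <<'E'
from h import *
a=look(190,245,100,160,3)
cv2.imwrite("pics/side5.png",a)
cv2.imwrite("pics/c6.png",cv2.resize(a[70:210,160:290],None,fx=4,fy=4,interpolation=2))
E
```

```text
7.775 [0.4888 0.2928 0.4278] [17.0096  5.378  85.9425  4.8536 69.296  75.668 ] [ 0.1013 -0.5484 -3.9418] [-0.2794  0.3761 -0.0301]
[[ 0.8107  0.5061  0.2943]
 [ 0.4756 -0.8625  0.1728]
 [ 0.3413 -0.0001 -0.94  ]]
-10 [[206.5, 84.6], [214.1, 91.4], [227.5, 103.5], [228.8, 114.1]]
0 [[206.8, 83.4], [213.5, 93.9], [225.5, 112.4], [226.0, 124.0]]
10 [[207.2, 82.3], [212.8, 96.1], [223.0, 120.7], [222.8, 133.2]]
20 [[207.6, 81.4], [212.0, 98.1], [220.1, 128.3], [219.1, 141.4]]
100 [190, 191, 206, 207, 208, 209, 210, 211, 212, 213, 214, 215, 216, 217]
103 [190, 191, 207, 208, 209, 210, 211, 212, 213, 214, 215, 216, 217]
106 [190, 191, 211, 212, 213, 214, 215, 216, 217]
109 [190, 213, 214, 215, 216, 217]
112 [213, 214, 215]
115 [214, 215, 216]
118 [195, 198, 215, 216]
121 [194, 198, 199, 216, 217, 218]
124 [217, 218]
127 [218, 219]
130 [219, 220]
133 [218, 219, 220, 221]
136 [205, 206, 218, 219, 220, 221]
139 [218, 219, 220]
142 [200, 201, 202, 203, 204, 205, 206, 218, 219, 220]
145 [200, 201, 202, 205, 206, 207, 208]
148 [198, 199, 200, 201, 205, 206, 207, 209, 210, 211]
151 [202, 203, 204, 205, 206, 207, 208, 209, 210, 211, 212]
154 [207, 208, 209, 210, 211, 212, 213]
157 [211, 212, 215, 216, 217, 218]
```

View pics/c6.png

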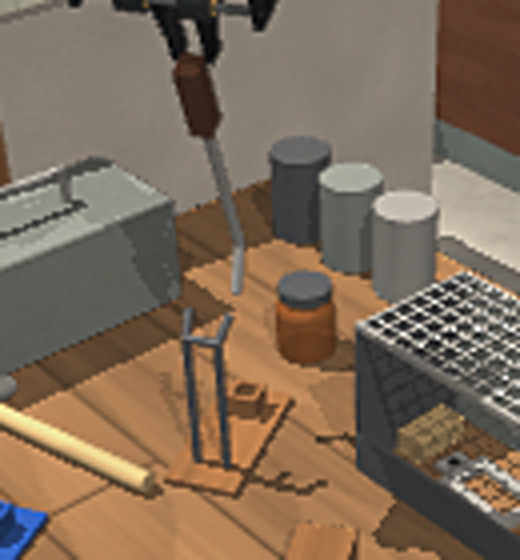

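Emit:
apply_moves(
  steps=[
    [[-1,0,2.8,0,0,0,-1],[-2,0,5.6,0,0,0,-1],[-3,0,8.4,0,0,0,-1],[-3.7,0,10.2,0,0,0,-1],[-4.1,0,11.3,0,0,0,-1],[-4.1,0,11.3,0,0,0,-1],[-4.1,0,11.3,0,0,0,-1]],
  ],
)

```text
time_s: 8.65
position: [0.4902, 0.2932, 0.3089]
tcp_rot: [[0.81, 0.506, 0.297], [0.475, -0.863, 0.174], [0.344, 0.0, -0.939]]
force: [-0.4, -1.6, -2.3]
opening: 0.253
grasp_force: 30.0
```

```bash
python3 - <<'E'
from h import *
a=look(205,240,140,185,2)
u=np.array([.8625,.506,0]);v=np.array([-.506,.8625,0]);t=np.array([.4169,.2505,0])+.1446*u
for du,dv in((-.0165,-.0115),(-.0165,.0115),(.0065,.0115),(.0065,-.0115),(-.005,0)):print(proj("side",t+du*u+dv*v+[0,0,.034]))
cv2.imwrite("pics/side6.png",a)
cv2.imwrite("pics/c7.png",cv2.resize(a[110:210,170:270],None,fx=6,fy=6,interpolation=2))
E
```

```text
8.7 [0.4903 0.2933 0.309 ] [17.0106 10.8405 97.9766  5.7917 51.6838 73.7996] [-0.0031  0.6658 -1.9378] [-0.2451  0.3947  0.0059]
[[ 0.8097  0.5059  0.2973]
 [ 0.4752 -0.8626  0.1737]
 [ 0.3443  0.0006 -0.9389]]
-10 [[209.3, 115.0], [216.3, 119.7], [228.8, 128.1], [230.0, 137.6]]
0 [[209.6, 113.9], [215.8, 122.0], [226.9, 136.6], [227.4, 147.1]]
10 [[209.9, 112.8], [215.1, 124.2], [224.5, 144.7], [224.3, 156.1]]
20 [[210.3, 111.9], [214.3, 126.2], [221.8, 152.2], [220.8, 164.3]]
140 [214, 215, 216, 217]
142 [205, 206, 208, 209, 210, 215, 216, 217]
144 [206, 207, 209, 215, 216, 217, 218]
146 [206, 207, 208, 209, 211, 216, 217, 218]
148 [205, 206, 207, 210, 211, 217, 218, 219]
150 [205, 206, 207, 211, 218, 219]
152 [205, 206, 207, 208, 209, 210, 211, 212, 217, 218, 219, 220]
154 [207, 208, 209, 210, 211, 212, 213, 218, 219, 220]
156 [215, 216, 217, 218, 219, 220, 221]
158 [215, 216, 217, 218, 219, 220, 221]
160 [217, 218, 219, 220, 221, 222]
162 [212, 218, 219, 220, 221, 222]
164 [218, 219, 221, 222]
166 [211, 212, 213, 218, 219, 220, 221, 222]
168 [217, 218, 219, 221, 222, 223, 224]
170 [218, 219]
172 []
174 [227, 228, 229]
176 [227]
178 [223, 224, 232, 233]
180 [229, 230, 231, 233, 234, 235, 236]
182 [230, 231, 232, 235, 236, 237, 238]
184 [231, 232, 238, 239]
[222.4687 169.8536]
[217.5932 168.9144]
[219.4998 165.9854]
[224.3277 166.9045]
[220.9736 167.9056]
```

View pics/c7.png

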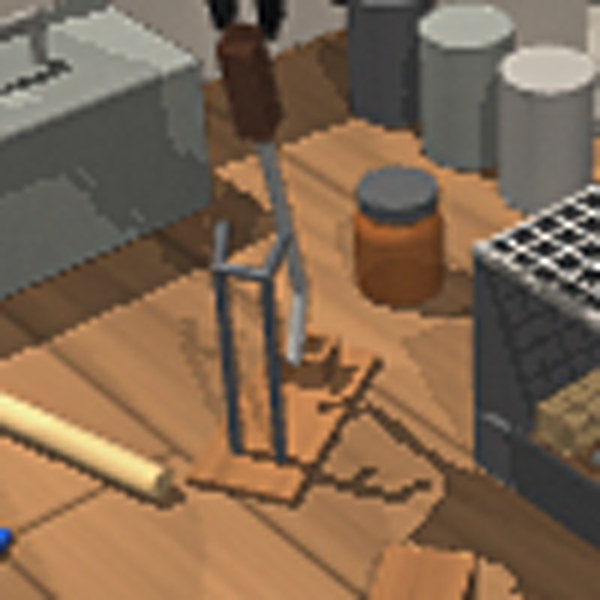

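```bash
python3 - <<'E'
from h import *
def tri(p,q):
    o1,d1=ray("side",*p);o2,d2=ray("top",*q);A=np.c_[d1,-d2];s=np.linalg.lstsq(A,o2-o1,rcond=None)[0]
    a,b=o1+s[0]*d1,o2+s[1]*d2;return (a+b)/2,np.linalg.norm(a-b)
T=cv2.imread("pics/top0.png");S=cv2.imread("pics/side1.png")
hs=handle("side",(190,130,225,170),S);ht=handle("top",(150,165,178,210),T)
print(hs,ht);print("tri",tri(hs[0],ht[0]))
g=np.array([.417,.251,.235]);print([proj("side",p) for p in rod_pred(0,g)],[proj("top",p) for p in rod_pred(0,g)])
print("now",handle("side",(195,105,225,140),cv2.imread("pics/side6.png")))
# ascii of brightness around handle in top & side
for nm,I,b in(("top",T,(150,172,174,206)),("side",S,(196,136,224,172))):
    print(nm)
    for y in range(b[1],b[3]):print(y,"".join("#" if I[y,x,2]<115 and I[y,x,0]<60 and I[y,x,2]>I[y,x,0]*1.3 else ("o" if int(I[y,x,2])-int(I[y,x,0])<25 else ".") for x in range(b[0],b[2])))
E
```

```text
(array([203.3571, 149.1071]), array([190, 139,  23,  17, 140], dtype=int32), ((201.62620544433594, 151.1151580810547), (14.883881568908691, 20.27577781677246), 51.8427734375), array([  0.9798,  -0.2001, 203.3571, 149.1071], dtype=float32)) (array([162.0649, 186.3514]), array([154, 176,  17,  24, 185], dtype=int32), ((162.20001220703125, 187.4000244140625), (23.25510597229004, 10.733126640319824), 63.43495178222656), array([  0.4712,   0.882 , 162.0649, 186.3513], dtype=float32))
tri (array([0.4222, 0.2615, 0.2133]), np.float64(0.009167637946357698))
[array([202.4759, 143.7262]), array([209.1101, 150.2547]), array([220.988 , 161.9433]), array([221.6402, 171.9412])] [array([165.1471, 193.5503]), array([160.0323, 179.1688]), array([150.7252, 153.    ]), array([154.578, 156.312])]
now (array([210.8587, 123.9076]), array([204, 114,  14,  20, 184], dtype=int32), ((210.5, 123.5), (19.0, 13.0), 90.0), array([  0.0901,   0.9959, 210.8587, 123.9076], dtype=float32))
top
172 .....oooo....ooo........
173 .....oooo....ooo........
174 ......ooo....ooo#.......
175 ......oooo...oooo.......
176 o....
[... 1353 characters left out ...]
o......
151 ################...oo.......
152 ###############oo..oo.......
153 ###############oooooo.......
154 #########.ooo##ooooo#.......
155 ######...#oooooooooo........
156 ####......o#....ooooo.......
157 ##........oo......oooo......
158 ..........oo......ooooo.....
159 ..........oo......oo.ooo....
160 ..........oo.....#oo...ooo..
161 ..........oo......oo....oo..
162 ..........oo......oo....ooo.
163 ..........oo......oo#...ooo.
164 ...........o......oo.....oo.
165 ...........oo.....oo.....oo.
166 ...........oo.....oo#...ooo#
167 ...........oo.....oo#..#ooo#
168 ...........oo.....oo...#.oo.
169 ...........oo.....#o#.......
170 ...........oo#.....oo#####.#
171 ...........oo#....#oo#######
```

```bash
python3 - <<'E'
from h import *
a=bot.capture("top");cv2.imwrite("pics/top2.png",a);T=cv2.imread("pics/top0.png")
cv2.imwrite("pics/c8.png",np.hstack([cv2.resize(a[130:215,120:190],None,fx=5.5,fy=5.5,interpolation=2),cv2.resize(T[130:215,120:190],None,fx=5.5,fy=5.5,interpolation=2)]))
E
```

```text
(no output)
```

View pics/c8.png

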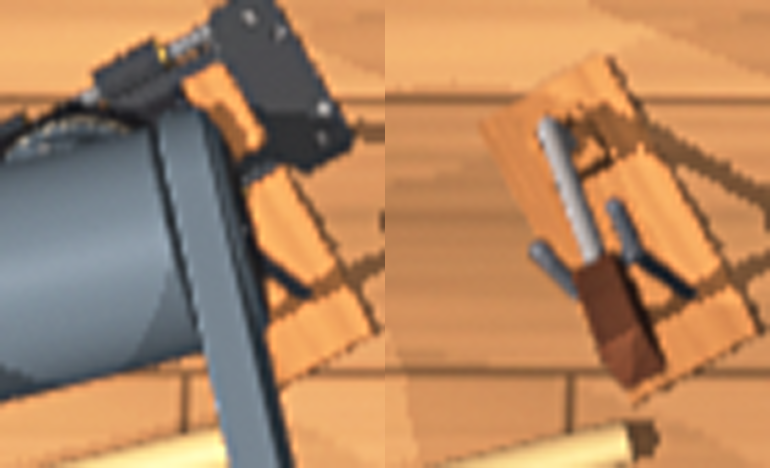

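```bash
cat >> h.py <<'E'
from scipy.optimize import least_squares
def fitrod(obs,G,yaw=30.4,sv=.003):
    "obs: side pixels of handle centre, bend, tip (None allowed) -> al, s(along), w(normal), v"
    c,s_=np.cos(np.radians(yaw)),np.sin(np.radians(yaw));u=np.array([c,s_,0]);v=np.array([-s_,c,0]);z=np.array([0,0,1.])
    def pts(x):
        L=np.radians(40-x[0]);d=np.sin(L)*u-np.cos(L)*z;n=np.cos(L)*u+np.sin(L)*z
        P=rod_pred(x[0],G,yaw);P=[(P[0]+P[1])/2,P[2],P[3]];return [p+x[1]*d+x[2]*n+x[3]*v for p in P]
    f=lambda x:np.r_[np.concatenate([(proj("side",p)-o)/.6 for p,o in zip(pts(x),obs) if o is not None]),x[1]/.015,x[2]/.006,x[3]/sv]
    r=least_squares(f,[15,0,0,0],x_scale=[10,.01,.01,.01]);return r.x,pts(r.x),r.cost
E
python3 - <<'E'
from h import *
s=bot.read_state();R=np.array(s["tcp_rot"]);G=np.array(s["position"])-.008*R[:,2]
x,P,c=fitrod([(211.3,124.0),(220.3,157.5),(218.8,168.7)],G)
u=np.array([.8625,.506,0]);v=np.array([-.506,.8625,0]);G0=np.array([.4169,.2505,0])
print(x,c);[print((p-G0)@u,(p-G0)@v,p[2]) for p in [G]+P]
# rod in rest: bend & handle in side1
S=cv2.imread("pics/side1.png")
print(fitrod([(210,148),(221.5,163),None],np.array([.4169,.2505,.2355]))[0])
E
```

```text
[22.101   0.0149 -0.0086  0.0033] 3.4003972345786826
0.08218829175733754 -0.00021180686157417662 0.31647553566339554
0.08316734847475929 0.0031338700091232343 0.28536219539491847
0.14770698512271693 0.0031353031489835107 0.08552627586193834
0.12701438386508432 0.0031348436578363965 0.034567552134376275
[ 1.1712  0.0219  0.0051 -0.002 ]
```

Emit:
apply_moves(
  steps=[
    [[0.5,0.1,0.0,0,0,0,-1],[1.31,0.25,0.48,0,0,0,-1],[1.31,0.25,0.48,0,0,0,-1],[1.14,0.25,0.95,0,0,0,-1],[0.97,0.25,1.42,0,0,0,-1],[0.97,0.25,1.42,0,0,0,-1]],
  ],
)

```text
time_s: 9.5
position: [0.5023, 0.2978, 0.2968]
tcp_rot: [[0.811, 0.506, 0.293], [0.476, -0.863, 0.173], [0.34, -0.0, -0.94]]
force: [-0.5, -0.2, -2.2]
opening: 0.253
grasp_force: 30.0
```

```bash
cat >> h.py <<'E'
def asc(x0,y0,x1,y1,old="pics/side6.png"):
    a=bot.capture("side");o=cv2.imread(old)
    for y in range(y0,y1):
        print(y,"".join("%d"%(min(9,int(a[y,x].mean())//26)) for x in range(x0,x1)),"".join("o" if int(a[y,x].max())-int(a[y,x].min())<28 else "." for x in range(x0,x1)))
    return a
E
python3 - <<'E'
from h import *
s=bot.read_state();R=np.array(s["tcp_rot"]);G=np.array(s["position"])-.008*R[:,2];print(s["force"],s["moment"],G)
cv2.imwrite("pics/side7.png",asc(203,115,236,182))
E
```

```text
[-0.4743 -0.1917 -2.2156] [-0.1921  0.3019 -0.0012] [0.4999 0.2964 0.3043]
115 555550012234100145554332222222222 oooooooo..ooooooooooo....oooooooo
116 555551111111100255432222222222222 ooooooo.....ooooooo......oooooooo
117 555555211111111433222122222222222 oooooo......ooooo........oooooooo
118 455443122221133322222221222222222 oooooo......oo...........oooooooo
119 444442122221113332222222222222222 ooooo.......o............oooooooo
120 354442122221113223322222222222222 oooooo.....oo............oooooooo
121 354542111111112322233222222222222 oooooooooo.ooo...........oooooooo
122 354444111111112322222222222222222 oooo..o.o.oooo...........oooooooo
123 333222111111111322222222222222222 oo....o.o.o.ooo..........oooooooo
124 222233211111111222222222222222222 o......o..o.ooo..........oooooooo
125 322233211111111222222222212222222 o......oo..oooo..........oooooooo
126 322223311111111232222222212222222 o.......o..oooo..........oooooooo
127 322223321111111132222222212222222 o..........o.oo..........oooooooo
128 322222221111111122222222212222222 o.......o..o.oo..........oooooooo
129 3222222311111
[... 3098 characters left out ...]
222222223235523555 ....oo......oo...................
173 444422234443222322222223232125555 ....ooo.....oo...................
174 444432244453224543333222354221255 .....o......oo...................
175 444432244454124555555523552222125 .....oo.....oo...................
176 444432254444123555555555542354222 .....oo.....oo...................
177 444442255444123555555555513544422 .....oo.....oo...........o.......
178 444441245445223555555555325544442 .....oo.....oo...................
179 444441244344223555555554124444444 .....oo.....oo...................
180 444441234444223555555552244444444 .....oo.....oo...................
181 444441234444223555555542444444444 .....oo......o...................
```

Emit:
apply_moves(
  steps=[
    [[-1.4,0,-0.25,0,0,0,-1],[-2.8,0,-0.44,0,0,0,-1],[-4.2,0,-0.5,0,0,0,-1],[-5.65,0,-0.55,0,0,0,-1],[-7,0,-0.5,0,0,0,-1],[-8.45,0,-0.4,0,0,0,-1],[-9.8,0,-0.2,0,0,0,-1],[-11.1,0,0,0,0,0,-1],[-11.1,0,0,0,0,0,-1]],
  ],
)

```text
time_s: 10.68
position: [0.4117, 0.2447, 0.259]
tcp_rot: [[0.811, 0.506, 0.294], [0.475, -0.863, 0.173], [0.341, -0.001, -0.94]]
force: [-1.0, -1.0, 0.2]
opening: 0.256
grasp_force: 30.0
```

```bash
python3 - <<'E'
from h import *
s=bot.read_state();R=np.array(s["tcp_rot"]);G=np.array(s["position"])-.008*R[:,2];print(s["force"],s["moment"],G)
for al in(0,10,20):print(al,[proj("side",p).round(1).tolist() for p in rod_pred(al,G)])
cv2.imwrite("pics/side8.png",asc(195,136,230,172))
E
```

```text
[-0.9516 -1.0066  0.1864] [-0.1215  0.1221 -0.0485] [0.4093 0.2433 0.2665]
0 [[201.3, 137.9], [208.1, 144.9], [220.3, 157.4], [221.0, 167.7]]
10 [[201.6, 136.9], [207.4, 147.2], [217.9, 165.8], [217.8, 177.1]]
20 [[202.0, 135.9], [206.6, 149.3], [215.0, 173.7], [214.1, 185.8]]
136 32000123320000135555553135555555554 ooooooooooooooo........o...........
137 33000133330001455444555444455555555 ooooooooooooo......................
138 33201111221003655544445554344555555 ooooo....oooo......................
139 33322111111014555555444455443445555 oooo......oo.......................
140 33332111111013555555554444554444554 oooo......ooo......................
141 33332212111112355555555444445443443 oooo......ooo......................
142 33322222221111223555555554444554433 oooo......oooo.....................
143 33321222211111123354555555544445543 ooo.......oo.oo....................
144 33322222211111112335555555554444554 oooo.......o.ooo...................
145 33332111111111111322354555555544443 oooooooo.o.o.oooo..................
146 33333111111111112333223555555555443 oooooooooooooooo......
[... 1213 characters left out ...]
oo....oo........
163 43333444444223555551224453445555555 ...........oo......oo....oo........
164 44333344444323555551234444445555555 ............o......oo....oo........
165 44443333444322445441234444445555555 ............oo.....oo....oo........
166 44444333444322444442234534433454555 ............oo.....oo....ooo.......
167 44444433334322444552235413432443555 ............oo.....oo...oooo.......
168 44444443333322344442235423443513555 ............oo.....oo.....oo.......
169 44444434433322344443223343222223555 ............oo......oo....o........
170 44444444444412344443222222222223555 ............oo......oo.............
171 44444444444422344452223222222222223 ............oo......oo.............
```

Emit:
apply_moves(
  steps=[
    [[0.1,0,0.7,0,0,0,-1],[0.25,0,1.2,0,0,0,-1],[0.25,0,1.4,0,0,0,-1],[0.25,0,1.4,0,0,0,-0.2],[0.25,0,1.4,0,0,0,0.2],[0.25,0,1.4,0,0,0,0.4],[0.25,0,1.4,0,0,0,0.4],[0.25,0,1.4,0,0,0,0.4]],
  ],
)

```text
time_s: 11.72
position: [0.4191, 0.2488, 0.2471]
tcp_rot: [[0.811, 0.506, 0.294], [0.475, -0.863, 0.173], [0.341, -0.0, -0.94]]
force: [0.2, 0.1, -0.1]
opening: 0.669
grasp_force: 0.0
```

```bash
python3 - <<'E'
from h import *
s=bot.read_state();R=np.array(s["tcp_rot"]);G=np.array(s["position"])-.008*R[:,2];print(s["force"],s["opening"],G)
b=asc(195,140,230,172);cv2.imwrite("pics/side9.png",b)
a=cv2.imread("pics/side1.png")
print("diff to original in rest area",cv2.absdiff(a,b)[150:172,205:230].max(2).astype(int).mean())
print(handle("side",(190,130,225,170),b)[:2])
E
```

```text
[ 0.1746  0.1319 -0.1229] 0.6690930435634709 [0.4167 0.2475 0.2546]
140 33332222332323550002554444554444554 oooooooooo......ooo................
141 33332222222332351014555444445443443 oooo.....o......oo.................
142 33322222221233321025555554444554433 oooo......o.....oo.................
143 33322222211123333335555555544445543 ooo.......oo.......................
144 33322222211112333335555555555444554 ooo......oooo......................
145 33222222211111133322354555555544443 ooo......ooooo.....................
146 33212222211111112333223555555555443 ooo......ooooooo...................
147 33212222111111112333322354555554443 ooo......ooo.ooo...................
148 21221111111111112223335555445554442 oo..ooooooo..oo......o.............
149 22223211111111113223543355554444442 ......ooooo.oo.......oo............
150 22222221111111112355442455555544442 ........ooooooooo....oo............
151 22222223211111112355433555555554442 .........ooooooooo..oo.............
152 22222222321111122224434545555555442 ..........ooo.oooooooo.............
153 22222222223324452223425544445555442 ....
[... 825 characters left out ...]
555555 ............o......oo....ooo.......
165 44443334444322445551234443445555555 ............oo.....oo....ooo.......
166 44444333444322444442234523433454555 ............oo.....oo....ooo.......
167 44444433334322444442235413432443555 ............oo.....oo...oooo.......
168 44444443333322344442235423443513555 ............oo.....oo.....oo.......
169 44444444433322344443223344222223555 ............oo......oo.............
170 44444444444412354443222222233223555 ............oo......oo.............
171 54444444444422344452223222222222223 ............oo......oo.............
diff to original in rest area 11.116363636363637
(array([200.8441, 148.9839]), array([190, 139,  22,  22, 186], dtype=int32))
```

Emit:
apply_moves(
  steps=[
    [[0,0,-3,0,0,0,1],[0,0,-6,0,0,0,1],[2,-0.1,-6,0,-10,0,1],[4.1,-0.26,-4.5,0,-20,0,1],[4.1,-0.26,-3.8,0,-20,0,1],[4.1,-0.26,-3.8,0,-20,0,1]],
  ],
)

```text
time_s: 12.52
position: [0.4387, 0.2637, 0.2954]
tcp_rot: [[0.862, 0.506, -0.004], [0.506, -0.862, -0.001], [-0.004, -0.001, -1.0]]
force: [-0.3, 0.4, 0.9]
opening: 0.996
grasp_force: 0.0
```

```bash
python3 - <<'E'
from h import *
s=bot.read_state();print(s["position"],np.array(s["tcp_rot"])[2],s["force"])
rows((.4402,.2642,.195,30.4))
b=asc(195,130,230,170);cv2.imwrite("pics/side10.png",b)
E
```

```text
[0.4387 0.2637 0.2954] [-0.0036 -0.001  -1.    ] [-0.3292  0.3523  0.9233]
[ 0.19  0.05 10.04] rz 0.02
130 22222333323322222233332322222222355 ooooooooo..........................
131 22222333322232222222332222222355544 ooooooooo..........................
132 22223333322222322222322223355444444 ooooooooo..........................
133 22223333332222233222223235555444444 ooooooooo..........................
134 22223333333222222222235555555554444 oooooooooo.........................
135 22223333333322222235444455555555444 oooooooooo.........................
136 22233333333323235555544344555554554 oooooooooo.........................
137 22223333332335555444455443455555545 oooooooooo.........................
138 22223333333555555544444554344555555 oooooooooo.........................
139 22223333332355555555444445443445555 oooooooooo.........................
140 22222332332223555555544444454344554 oooo..oooo.........................
141 22223333332332355555555444445443443 oooo...............................
142 22223333321233223455555554444454433 oooo......o........................
143 22233
[... 1342 characters left out ...]
oo....oo........
161 44444444444123555432245553445555555 ...........oo......oo....oo........
162 44444444444223555531245553445555555 ...........oo......oo....oo........
163 44444334454223555551224453445555555 ...........oo......oo....oo........
164 44444434445323555551234444445555555 ............o......oo....ooo.......
165 44443334444322445551234443445555555 ............oo.....oo....ooo.......
166 44333333444322444442234523433454555 ............oo.....oo....ooo.......
167 44444333334322444442235413432443555 ............oo.....oo...oooo.......
168 44444443333322344442235423443513555 ............oo.....oo.....oo.......
169 44444444433322344442223344222223555 ............oo......oo.............
```

Emit:
apply_moves(
  steps=[
    [[0.1,0,4,0,0,0,1],[0.2,0,7.5,0,0,0,1],[0.2,0,9.3,0,0,0,1],[0.2,0.05,10,0,0,0,1],[0.2,0.05,10,0,0,0,1],[0.2,0.05,10,0,0,0,0],[0.2,0.05,10,0,0,0,-0.4],[0.2,0.05,10,0,0,0,-0.7],[0.2,0.05,10,0,0,0,-1],[0.2,0.05,10,0,0,0,-1],[0.2,0.05,10,0,0,0,-1]],
  ],
)

```text
time_s: 13.95
position: [0.4417, 0.2646, 0.1971]
tcp_rot: [[0.863, 0.506, -0.0], [0.506, -0.863, -0.0], [-0.0, -0.0, -1.0]]
force: [0.2, 0.1, -0.1]
opening: 0.404
grasp_force: 0.0
```

Emit:
apply_moves(
  steps=[
    [[0,0,0,0,0,0,-1],[0,0,0,0,0,0,-1],[0,0,0,0,0,0,-1],[0,0,0,0,0,0,-1],[0,0,-0.5,0,0,0,-1],[0,0,-1.2,0,0,0,-1],[0,0,-2,0,0,0,-1],[0,0,-3,0,0,0,-1],[0,0,-4,0,0,0,-1],[0,0,-5.5,0,0,0,-1],[0,0,-7,0,0,0,-1],[0,0,-8,0,0,0,-1],[0,0,-8,0,0,0,-1]],
  ],
)

```text
time_s: 15.58
position: [0.4423, 0.2648, 0.2782]
tcp_rot: [[0.863, 0.506, 0.002], [0.506, -0.863, 0.001], [0.002, 0.0, -1.0]]
force: [0.1, -1.0, 0.2]
opening: 0.009
grasp_force: 0.0
```

```bash
cat >> h.py <<'E'
def pred2(G,yaw,off,als=(0,5,10,15)):
    "grasp point G lies 'off' m down the shaft from rod_grip"
    for al in als:
        L=np.radians(40-al);u=np.array([np.cos(np.radians(yaw)),np.sin(np.radians(yaw)),0]);d=np.sin(L)*u-np.cos(L)*np.array([0,0,1])
        print(al,[proj("side",p).round(1).tolist() for p in rod_pred(al,G-off*d,yaw)])
E
python3 - <<'E'
from h import *
s=bot.read_state();R=np.array(s["tcp_rot"]);G=np.array(s["position"])-.008*R[:,2];print(s["force"],s["opening"],G)
pred2(G,30.4,.042)
cv2.imwrite("pics/side11.png",asc(195,115,232,165))
E
```

```text
[ 0.0672 -0.9668  0.207 ] 0.009362825441349778 [0.4423 0.2648 0.2862]
0 [[200.9, 123.6], [207.9, 131.5], [220.3, 145.7], [221.0, 156.4]]
5 [[201.3, 122.1], [207.8, 131.8], [219.3, 149.2], [219.6, 160.4]]
10 [[201.8, 120.6], [207.7, 132.1], [218.3, 152.6], [218.2, 164.3]]
15 [[202.3, 119.3], [207.6, 132.3], [217.1, 155.8], [216.7, 167.9]]
115 5444552000110001354444444555000122222 oooooooooooooooooooooooooooooooo.oooo
116 5544453001110001454444444553110122222 ooooooooooooooooooooooooooo.ooo..oooo
117 5555455000110001454444443322111222222 ooooooooooooooooooooooooo...ooo..oooo
118 5555554200110001454454332222222222222 oooooooooooooooooooooo...........oooo
119 5555556200110002554332223322222222222 oooooooooooooooooooo.............oooo
120 5555654501111002534222222332222222222 ooooooooooooooooo................oooo
121 5554432311111001322222222223222222222 oooooooooooooooo.................oooo
122 5432223310111001332222222222222222222 oooooooooooooooo.................oooo
123 3222223320111001333222222222222222222 oooooooooooooooo.................oooo
124 222223333011100132222222222222222222
[... 2539 characters left out ...]
2322236555554444454322 ...........oo....oooo................
157 2224455444322345542224555554455454322 ...........oo.....oooo...............
158 3555444444412444553223355555555555522 ...........oo......oooo..............
159 5444444455512354443223335555554455542 ...........oo......ooooo.............
160 4444444445512355432223333455555555555 ...........oo......oo.ooo............
161 4444444444412355543224333345555764555 ...........oo......oo..ooo.....oo....
162 4444444444422355553124543334556633555 ...........oo......oo...ooo....oo....
163 4344433445422355555122453333466435555 ...........oo......oo....ooo..oo.....
164 3333333444532355555123445333354345555 ............o......oo.....oooooo.....
```

```bash
python3 - <<'E'
from h import *
a=cv2.imread("pics/side11.png")
for y in range(138,186):
    print(y,"".join("H" if a[y,x,2]<115 and a[y,x,0]<60 and a[y,x,2]>a[y,x,0]*1.3 and a[y,x].mean()<62 else ("%d"%min(9,a[y,x].mean()//26) if int(a[y,x].max())-int(a[y,x].min())<30 else ".") for x in range(188,245)))
E
```

```text
138 22222222222333333............................33333334....
139 22222222222333333..........................33343333333...
140 222222222223..223.........................3333344433334..
141 2222222222...HHH3.........................3444434433333..
142 222222222....HHHH.........................4444444444432..
143 222222222....HHHHH........................2334444444421..
144 222222222.....HHHHH.......................123333333211H..
145 222222222....HHHHHHH......................H22222222222H..
146 222222223....HHHHHHHHH..H...................22222222.....
147 222222223HHHHHHHHHHHHHH...........................H......
148 2222223HHHHHHHHHHHHHHHHHH...3............................
149 22222HHHHHHHHHHHHHHHHHHHHH..43...........H...............
150 222HHHHHHHHHHHHHHHHHHHH.....32...........................
151 2HHHHHHHHHHHHHHHHHHHHHH....43.........................H..
152 HHHHHHHHHHH...HHHHHHHHH....42............................
153 HHH.HHHHHHHHHH..HHHHHH23..432............................
154 .....HHHHHHHHH.HHHHH11122242................H........HHH.
155 ......HHHHHH.....21222222342..............
[... 1175 characters left out ...]
...H..............
175 ....................22.....12............H...............
176 ....................22.....12............................
177 ....................22.....12...........H................
178 ....................22.....22............................
179 ....................12.....22..........H.................
180 ....................12.....22............................
181 ....................22......2............................
182 ....................22......2........H...................
183 ....................22......22.......H...................
184 .....................2......2.......H....................
185 .....................2......22...........................
```

Emit:
apply_moves(
  steps=[
    [[0,0,-6,0,0,0,1],[-2,4,-12,0,0,0,1],[-6,10,-12,0,0,0,1],[-9,16,-12,0,0,0,1],[-12,22,-12,0,0,0,1],[-15,27.5,-12,0,0,0,1],[-15,27.5,-12,0,0,0,1]],
  ],
)

```text
time_s: 16.5
position: [0.451, -0.0515, 0.3963]
tcp_rot: [[0.864, 0.503, -0.002], [0.503, -0.864, -0.0], [-0.001, -0.001, -1.0]]
force: [0.6, -0.3, 0.1]
opening: 0.716
grasp_force: 0.0
```

```bash
python3 - <<'E'
from h import *
def show(a,x0,y0,x1,y1):
  for y in range(y0,y1):
    print(y,"".join("H" if a[y,x,2]<115 and a[y,x,0]<60 and a[y,x,2]>a[y,x,0]*1.3 and a[y,x].mean()<62 else ("%d"%min(9,a[y,x].mean()//26) if int(a[y,x].max())-int(a[y,x].min())<30 else ".") for x in range(x0,x1)))
a=bot.capture("side");b=bot.capture("top");cv2.imwrite("pics/sideA.png",a);cv2.imwrite("pics/topA.png",b)
print("side x188");show(a,188,138,240,175);print("top x135");show(b,135,140,185,210)
E
```

```text
side x188
138 22222232222222222............................4434433
139 32222222222222222H.........................334444444
140 222222222222...22HHH......................3333344444
141 2222222222.....H2H..H.....................3333344444
142 233222222......HH....HH...................3333444444
143 332222222......HHH....HH..................2333344444
144 223222222......HHHHH....H.................1222334332
145 222232222......HHHHH.....HH...............H211112222
146 232222333.....HHHHHHH......HH...............H1122222
147 2223223342HHHHHHHHHHHHH......H....................H.
148 23232232H.HHHHHHHHHHHHHHHHH.3.......................
149 22332HH.HHHHHHHHHHHHHHHHHH..42......................
150 222HHHHHHHHHHHHHHHHHHHH.....42......................
151 2HHHHHHHHHHHHHHHHHHHHH.....43.......................
152 HHHHHHHHHH.HHHHHHHHHHHH....42.......................
153 HHHHHHHHHH...HHHHHHHHH23..432.......................
154 HHHHHHHHHHHHHH.HHHHH11122243........................
155 HHHHHHHHHHHHH....22222222342........................
156 .HH.HHHHHHH.......2H....2223..............H.........
157 ..H
[... 4177 characters left out ...]
........................................
198 ..................................................
199 ..................................................
200 ..................................................
201 ..................................................
202 ..................................................
203 ..................................................
204 ..................................................
205 ..................................................
206 ..................................................
207 ..................................................
208 ..................................................
209 ..................................................
```

```bash
cat >> h.py <<'E'
def tri(p,q):
    o1,d1=ray("side",*p);o2,d2=ray("top",*q);s=np.linalg.lstsq(np.c_[d1,-d2],o2-o1,rcond=None)[0]
    a,b=o1+s[0]*d1,o2+s[1]*d2;return (a+b)/2,np.linalg.norm(a-b)
E
python3 - <<'E'
from h import *
print("bend",tri((224.3,165.2),(154,152.5)));print("tip",tri((226.7,160.7),(146.7,139.8)))
a=cv2.imread("pics/topA.png");T=cv2.imread("pics/top0.png")
for n,I,B in (("topA",a,(150,172,176,206)),("sideA",cv2.imread("pics/sideA.png"),(192,136,222,158))):
  print(n)
  for y in range(B[1],B[3]):print(y," ".join("%3d"%I[y,x,2] for x in range(B[0],B[2])))
E
```

```text
bend (array([0.5491, 0.3165, 0.0452]), np.float64(0.006302136645058273))
tip (array([0.5867, 0.3424, 0.0384]), np.float64(0.0011855667643767118))
topA
172 235 235 248 222 158 153 111 153 255 251 250 239 175 127 102  93 233 255 252 250 247 246 245 247 251 252
173 231 231 238 195 165 136 112 153 255 251 249 254 199 127 114  92 188 255 254 251 249 246 245 245 249 251
174 203 236 235 171 157 106  87 135 255 252 251 255 246 133 120 104 138 253 255 254 251 248 246 245 246 250
175 132 241 240 155 127  90  61 105 245 248 248 255 224  99  95 114  95 161 233 255 255 251 247 245 245 248
176  81 182 173 123 110  90  55  71 172 242 198 186 125  70  76  94  76  62 127 234 255 255 250 247 245 246
177  86 116 107 107 110  95  60  56  93 169 111  82  78  74  81  92  57  38  53 126 212 250 255 251 247 245
178  98 101 102 109 111  96  63  55  58  83  66  72  85  79 146 210 110  51  36  49  90 167 252 255 251 247
179 102 101 105 110 112  97  65  58  57  58  58  73 144 139 225 247 216 132  62  38  39  67 162 233 255 253
180 103 102 107 111 111  96  66  59  60  58  54  67 175 243 251 240 241 225 167 100  
[... 4756 characters left out ...]
  65  57  45  47  46  47  55  50  69 144 177 169 140 107  78 134 158 155 160 164
153  78  77  78  80  79  80  80  81  81  75  67  67  51  48  46  46  45  52  69 100 124 175 115  96  78 167 156 152 154 151
154  79  79  77  78  79  80  79  79  77  76  84  74  72  71  50  50  50  48  53  66  69  83 115  75  92 171 159 156 154 154
155  78  79  77  78  77  77  76  75  81  97 172 167 150  85  48  65  77  71  70  71  70  80 122  73 152 173 162 159 157 157
156  79  77  78  77  74  72  79  96 170 163 160 163 161 102  52  69 150 119  94  95  65  58  62  93 196 180 171 163 161 158
157  79  76  75  72  79  97 165 160 158 159 170 184 182 115  49  65 130 181 194 183 153  59  56  54 102 171 180 174 168 162
```

```bash
python3 - <<'E'
from h import *
print("orig cap",tri((202.7,145),(164.5,194)))
print("now cap",tri((199.8,143.6),(156,193)),"bottom",tri((209.8,151.5),(156,177)))
T=cv2.imread("pics/top0.png");S=cv2.imread("pics/side1.png")
for n,I,B in (("top0",T,(152,174,176,203)),("side1",S,(194,138,224,158))):
  print(n)
  for y in range(B[1],B[3]):print(y," ".join("%3d"%I[y,x,2] for x in range(B[0],B[2])))
E
```

```text
orig cap (array([0.4036, 0.2451, 0.2472]), np.float64(0.002300668787833347))
now cap (array([0.4065, 0.268 , 0.2414]), np.float64(0.0018968468722627243)) bottom (array([0.457 , 0.2822, 0.176 ]), np.float64(0.0036809160013870808))
top0
174 222 221 223 199 192 164 118 122 239 239 213 117  99  79 109 220 239 239 247 244 240 239 241 246
175 227 221 223 197 198 179 135  79 175 171 182 107 109  90  68 133 193 239 245 248 242 239 239 243
176 224 227 225 216 200 187 135  83 108  86  94  80 118  76  50  45 103 193 244 254 247 241 239 240
177 161 228 231 226 174 141 113  97  98  77  43  52  90  77  39  21  38 100 174 236 254 246 242 239
178  87 160 190 163 119  97  96  97 103  95  50  47 131 203 104  40  21  30  70 140 237 253 247 241
179  72  81 125  98  94  94  97  98 102 101  64  50 150 245 209 126  53  27  22  49 137 219 252 249
180  88  77 111  95  93  96  96  99 100 101  85  45  98 191 243 214 160  94  41  18  45 113 197 255
181  99  90 100  94  94  94  96  97  98 102 100  55  39 112 238 238 225 203 128  56  23  34  87 182
182 132  97  82  93  93  93  95  97 100 102 103  74  32  61 186 2
[... 3820 characters left out ...]
  58  42  40  41  48  51  49  56 102 174 156 103  78 152 176 172 177 181 188 192
153  96  99 100 100  98  75  78  69  65  86  96  77  43  44  47  48  56  77  83  86 122  93  83 187 173 170 169 169 172 182
154  94  96  98 100  97  73  73  77 104  88  91 130  95  94  98  69  83  61  63  77 114  76 101 194 177 173 170 171 170 171
155  96  96  96  97  96  95  99 100 192 186 165  87  38  51  68  69  69  70  67  69  78  70 140 198 185 178 173 173 173 171
156  96  96  91  93  98 114 188 183 178 181 180 108  36  62 146 115  90  96  73  62  62  58  92 149 197 187 181 176 173 174
157  94  93  98 111 183 179 177 175 174 176 175 111  37  55 128 175 191 211 212 123  53  56  81  79 123 200 194 182 177 177
```

```bash
python3 - <<'E'
from h import *
rows((.44,.1,.38,24),(.4322,.2767,.31,17.5),(.4322,.2767,.194,17.5))
E
```

```text
[  6.6  -13.64   1.62] rz 6.12
[ 14.81 -29.31   8.62] rz 12.62
[ 14.83 -29.3   20.22] rz 12.62
```

Emit:
apply_moves(
  steps=[
    [[3,-6,1,0,0,3,1],[6.6,-12,1.6,0,0,6,1],[9,-18,4,0,0,9,1],[12,-24,6,0,0,11,1],[14.8,-29.3,8.6,0,0,12.6,1],[14.8,-29.3,8.6,0,0,12.6,1],[14.8,-29.3,13,0,0,12.6,1],[14.8,-29.3,17,0,0,12.6,1],[14.8,-29.3,19.5,0,0,12.6,1],[14.8,-29.3,20.2,0,0,12.6,1],[14.8,-29.3,20.2,0,0,12.6,0],[14.8,-29.3,20.2,0,0,12.6,-1],[14.8,-29.3,20.2,0,0,12.6,-1],[14.8,-29.3,20.2,0,0,12.6,-1],[14.8,-29.3,20.2,0,0,12.6,-1],[14.8,-29.3,20.2,0,0,12.6,-1],[14.8,-29.3,20.2,0,0,12.6,-1],[14.8,-29.3,20.2,0,0,12.6,-1]],
  ],
)

```text
time_s: 18.85
position: [0.4309, 0.2792, 0.195]
tcp_rot: [[0.952, 0.306, -0.0], [0.306, -0.952, 0.0], [-0.0, -0.0, -1.0]]
force: [0.3, 1.3, -0.4]
opening: 0.289
grasp_force: 28.4
```

Emit:
apply_moves(
  steps=[
    [[0,0,0,0,0,0,-1],[0,0,-0.6,0,0,0,-1],[0,0,-1.5,0,0,0,-1],[0,0,-3,0,0,0,-1],[0,0,-4.5,0,0,0,-1],[0,0,-6.5,0,0,0,-1],[0,0,-8.5,0,0,0,-1],[0,0,-10.5,0,0,0,-1],[0,0,-12,0,0,0,-1],[0,0,-12,0,0,0,-1]],
  ],
)

```text
time_s: 20.1
position: [0.4317, 0.2794, 0.3167]
tcp_rot: [[0.952, 0.306, 0.003], [0.306, -0.952, 0.001], [0.004, -0.0, -1.0]]
force: [0.7, -0.7, -3.0]
opening: 0.279
grasp_force: 28.9
```

```bash
cat >> h.py <<'E'
def show(a,x0,y0,x1,y1,ref=None):
  "characters: H dark brown, digits grey level, . coloured; with ref only changed pixels"
  r=None if ref is None else cv2.absdiff(a,cv2.imread(ref)).max(2)
  for y in range(y0,y1):
    print(y,"".join(" " if r is not None and r[y,x]<22 else "H" if a[y,x,2]<115 and a[y,x,0]<60 and a[y,x,2]>a[y,x,0]*1.3 and a[y,x].mean()<62 else ("%d"%min(9,a[y,x].mean()//26) if int(a[y,x].max())-int(a[y,x].min())<30 else ".") for x in range(x0,x1)))
E
python3 - <<'E'
from h import *
s=bot.read_state();print(s["position"],s["force"],s["opening"],s["joint_positions"])
a=bot.capture("side");cv2.imwrite("pics/sideB.png",a);show(a,190,90,240,172,"pics/sideA.png")
E
```

```text
[0.4317 0.2794 0.3167] [ 0.7325 -0.7092 -3.0094] 0.27911362752526603 [20.4457 14.2464 88.6953  0.0017 76.8545 92.6452]
90 1111110000111111H...HH1111111111111113            
91 1111111111111112........11111111121113           4
92 ..HH11111111111111H....H11111111111112          44
93 ......H11111111111111H.111111111111101         444
94 11HH......H111111111111111111111111002        4444
95 HH0000H......HH1111111111111111111002         4444
96 ..H0000133H....1111111112112111100013         4444
97 4732211012111111111111111111111000123         4444
98 .234633222211111111111111111110000113         4444
99 .10123311112221.H11111011111000000013         4444
100 13000011111111H..11001201110000000002         5544
101   00000111111H.333210120000000000013          4444
102   20000111111H.22233330000000000113           4554
103   200001111111H.11122210010000013               55
104    0001101 32110001  21011100013                44
105    2001002  3000002   20010013                  33
106    2001002  2000002   3000013                   44
107     001102  1000002   300013                    34
1
[... 2818 characters left out ...]
   ..           ....                    
160                           .....          .        
161                            .....    ...      .... 
162                    .        .....  ....           
163                       .      .........            
164                               ........          . 
165                                ......          .. 
166                                  ....       ..    
167                                  ...              
168                                   .  ......   .   
169                                   .  ....   ...   
170                                     .....    . .  
171                                        ..    . ...
```

```bash
python3 - <<'E'
from h import *
s=bot.read_state();R=np.array(s["tcp_rot"]);G=np.array(s["position"])-.008*R[:,2]
yaw=17.8;u=np.array([np.cos(np.radians(yaw)),np.sin(np.radians(yaw)),0])
for L in(10,20,25,30,35,40):
    r=np.radians(L);d=np.sin(r)*u-np.cos(r)*np.array([0,0,1])
    A=np.radians(L+40);h=np.sin(A)*u-np.cos(A)*np.array([0,0,1])
    b=G+.205*d;print(L,[proj("side",p).round(1).tolist() for p in(G+.035*d,b,b+.055*h)])
E
```

```text
10 [[202.9, 128.5], [210.7, 161.1], [217.0, 162.9]]
20 [[203.8, 127.4], [215.3, 155.1], [222.0, 155.0]]
25 [[204.3, 126.8], [217.5, 151.8], [224.3, 150.7]]
30 [[204.7, 126.2], [219.5, 148.4], [226.4, 146.3]]
35 [[205.0, 125.5], [221.4, 144.7], [228.4, 141.8]]
40 [[205.4, 124.8], [223.1, 141.0], [230.2, 137.1]]
```

Emit:
apply_moves(
  steps=[
    [[0,0,-5,0,0,0,-1],[0,1,-9,0,0,-5,-1],[0,2,-10.5,0,0,-15,-1],[-0.2,3,-10.5,0,0,-25,-1],[-0.4,4,-10.5,0,0,-35,-1],[-0.6,5,-10.5,0,0,-45,-1],[-0.8,6,-10.5,0,0,-55,-1],[-1,7,-10.5,0,0,-65,-1],[-1.2,8,-10.5,0,0,-75,-1],[-1.4,9,-10.5,0,0,-85,-1],[-1.6,10,-10.5,0,0,-95,-1],[-1.8,11,-10.5,0,0,-105,-1],[-2,12,-10.5,0,0,-115,-1],[-2.2,13,-10.5,0,0,-125,-1],[-2.2,14,-10.5,0,0,-135,-1],[-2.2,15,-10.5,0,0,-145,-1],[-2.2,16,-10.5,0,0,-155,-1],[-2.2,16,-10.5,0,0,-165,-1],[-2.2,16,-10.5,0,0,-175,-1],[-2.2,16,-10.5,0,0,-179,-1]],
  ],
)

```text
time_s: 22.65
position: [0.4585, 0.1199, 0.4189]
tcp_rot: [[-0.957, -0.292, -0.002], [-0.292, 0.957, 0.0], [0.002, 0.001, -1.0]]
force: [-0.4, 0.1, -2.6]
opening: 0.271
grasp_force: 29.6
```

```bash
cat >> h.py <<'E'
from scipy.spatial.transform import Rotation as Ro
def pose(p,yaw,pit):
    "row for tool: x axis at world yaw, then turned ry=-pit (tool z leans from down towards -tool x)"
    s=bot.read_state();R=Ro.from_matrix(s["tcp_rot"]);t=Ro.from_matrix(Ro.from_euler('z',yaw,degrees=True).as_matrix()@np.diag([1,-1,-1.])@Ro.from_euler('y',-pit,degrees=True).as_matrix())
    print(np.round(R.inv().apply(np.array(p)-s["position"])*100,2).tolist(),np.round((R.inv()*t).as_rotvec(degrees=True),1).tolist())
E
python3 - <<'E'
from h import *
s=bot.read_state();print(s["joint_positions"])
for y,p in((191,15),(186,30),(180,45),(180,60)):pose((.47,.08,.42),y,p)
R=np.array(s["tcp_rot"]);G=np.array(s["position"])-.008*R[:,2]
yaw=17;u=-np.array([np.cos(np.radians(yaw)),np.sin(np.radians(yaw)),0])
for L in(0,10,20,30):
    r=np.radians(L);d=np.sin(r)*u-np.cos(r)*np.array([0,0,1]);A=np.radians(L+40);h=np.sin(A)*u-np.cos(A)*np.array([0,0,1])
    b=G+.205*d;print(L,[proj("side",p).round(1).tolist() for p in(G+.035*d,b,b+.055*h)])
a=bot.capture("side");cv2.imwrite("pics/sideC.png",a);show(a,195,95,250,175,"pics/sideA.png")
E
```

```text
[   1.1069    6.7129   82.7995    0.0092   90.598  -105.8427]
[0.07, -4.15, -0.11] [0.8, -15.1, 5.9]
[0.07, -4.15, -0.11] [2.9, -30.0, 10.7]
[0.07, -4.15, -0.11] [6.7, -44.8, 16.1]
[0.07, -4.15, -0.11] [8.9, -59.7, 15.4]
0 [[234.3, 117.4], [235.6, 159.3], [230.7, 173.5]]
10 [[233.3, 118.0], [230.2, 163.5], [224.0, 177.5]]
20 [[232.3, 118.3], [224.6, 166.3], [217.2, 179.8]]
30 [[231.3, 118.3], [219.1, 167.5], [210.5, 180.0]]
95                                 101111HHHH00000 5444444
96                                 201111HHH 10000 5444444
97                                 301101HHHH   0 35444444
98                                 40110HHHHH  00 45444445
99                                 30111HHHH    0 45444444
100                                 30111HHHHH     45444544
101                                 40111HHHHH    145544455
102                                  0001HHHH 1    35444444
103                                  1223HHHHH1   145444554
104                                      HHHH10   355444444
105                                     3HHHHH0  H455444444
106              
[... 3402 characters left out ...]

163               ..        .......644 .        .  .       
164                .         ......954 .       ..          
165         .       .     .   ....885.....    ..           
166          .      .     ..    ..964 . . ...              
167                ..           .6854       .              
168                 .           5964......   ..            
169                   .         .964 ...  ....             
170                            .974.....    ...            
171                            6964   ..    .....          
172                           49852  ..       ..           
173                           6964    .          .         
174                    .     .885.  ...
```

```bash
cat >> h.py <<'E'
def shaft(im,x0,y0,x1,y1,ref="pics/sideA.png",st=4):
    r=cv2.absdiff(im,cv2.imread(ref)).max(2);g=(im.max(2).astype(int)-im.min(2)<30)&(r>22)
    for y in range(y0,y1,st):
        x=x0+np.where(g[y,x0:x1])[0];print((y,x.tolist()),end=" ")
    print()
E
python3 - <<'E'
from h import *
shaft(cv2.imread("pics/sideB.png"),200,126,245,152,st=2)
shaft(cv2.imread("pics/sideC.png"),215,112,245,182,st=4)
shaft(cv2.imread("pics/sideC.png"),205,172,245,190,st=2)
E
```

```text
(126, [200, 201, 202, 203, 204, 205, 206]) (128, [201, 202, 203, 204, 205, 207]) (130, [206, 207, 208]) (132, [207, 208, 209, 210]) (134, [207, 208, 209, 210]) (136, [209, 210, 211]) (138, [210, 211, 212]) (140, [200, 201, 202, 203, 212, 213]) (142, [200, 201, 202, 203, 204, 213, 214]) (144, [200, 201, 202, 203, 204, 214, 215, 216]) (146, [200, 207, 215, 216, 217]) (148, [205, 206, 207, 216, 217, 218, 219, 220, 221, 222, 223]) (150, [205, 206, 207, 218, 219]) 
(112, [237, 238, 239]) (116, [232, 237, 238]) (120, [232, 233, 234, 235]) (124, [232, 233, 234]) (128, [231, 232, 233, 234]) (132, [231, 232, 233]) (136, [230, 231, 232]) (140, [229, 230, 231]) (144, [229, 230, 231]) (148, [228, 229, 230]) (152, [228, 229, 230]) (156, [227, 228, 229]) (160, [226, 227, 228]) (164, [226, 227, 228]) (168, [223, 224, 225, 226]) (172, [221, 222, 223, 224, 225]) (176, [220, 221, 222, 223]) (180, []) 
(172, [221, 222, 223, 224, 225]) (174, [221, 222, 223]) (176, [220, 221, 222, 223]) (178, []) (180, []) (182, []) (184, []) (186, []) (188, [])
```

```bash
python3 - <<'E'
from h import *
for p,y,t in(((.46,.16,.43),199,9),((.47,.20,.43),202,18),((.48,.24,.42),205,27),((.49,.28,.40),208,36),((.4993,.2977,.37),210.4,38)):pose(p,y,t)
E
```

```text
[-1.32, 3.8, -1.1] [-0.1, -9.1, -2.0]
[-3.44, 7.33, -1.11] [-0.8, -18.1, -5.0]
[-5.57, 10.86, -0.11] [-1.9, -27.1, -7.9]
[-7.7, 14.39, 1.89] [-3.4, -36.0, -10.6]
[-9.11, 15.81, 4.89] [-4.4, -37.9, -12.9]
```

Emit:
apply_moves(
  steps=[
    [[-1.3,3.8,-1.1,-0.1,-9.1,-2,-1],[-3.4,7.3,-1.1,-0.8,-18.1,-5,-1],[-5.6,10.9,-0.1,-1.9,-27.1,-7.9,-1],[-7.7,14.4,1.9,-3.4,-36,-10.6,-1],[-9.1,15.8,4.9,-4.4,-37.9,-12.9,-1],[-9.1,15.8,4.9,-4.4,-37.9,-12.9,-1],[-9.1,15.8,4.9,-4.4,-37.9,-12.9,-1]],
  ],
)

```text
time_s: 23.58
position: [0.5011, 0.2973, 0.3719]
tcp_rot: [[-0.68, -0.502, 0.534], [-0.395, 0.865, 0.309], [-0.617, -0.001, -0.787]]
force: [0.4, 0.6, -2.2]
opening: 0.271
grasp_force: 29.7
```

```bash
cat >> h.py <<'E'
def lean_pred(D=.205,yaw=30.4,Ls=(0,10,20,30,40)):
    s=bot.read_state();R=np.array(s["tcp_rot"]);G=np.array(s["position"])-.008*R[:,2];print(s["time_s"],"G",G,"zaxis",R[:,2],"F",s["force"],"op",s["opening"])
    u=np.array([np.cos(np.radians(yaw)),np.sin(np.radians(yaw)),0]);v=np.array([-u[1],u[0],0]);G0=np.array([.4169,.2505,0])
    print("u,v",(G-G0)@u,(G-G0)@v)
    for L in Ls:
        r=np.radians(L);d=np.sin(r)*u-np.cos(r)*np.array([0,0,1]);A=np.radians(L-40);h=np.sin(A)*u-np.cos(A)*np.array([0,0,1])
        b=G+D*d;print(L,[proj("side",p).round(1).tolist() for p in(G+(D-.17)*d,b,b+.055*h)])
E
python3 - <<'E'
from h import *
lean_pred();print(bot.read_state()["joint_positions"])
a=bot.capture("side");cv2.imwrite("pics/sideD.png",a);shaft(a,205,100,240,172,st=3)
E
```

```text
23.575 G [0.4968 0.2949 0.3782] zaxis [ 0.5341  0.3089 -0.787 ] F [ 0.389   0.551  -2.2254] op 0.27091122823789043
u,v 0.09137917850671232 -0.002169996750505032
0 [[212.5, 109.1], [215.4, 147.2], [212.8, 160.4]]
10 [[213.1, 108.2], [218.5, 142.1], [216.8, 155.2]]
20 [[213.7, 107.2], [221.4, 136.0], [220.5, 148.7]]
30 [[214.2, 105.9], [224.0, 129.1], [223.8, 141.1]]
40 [[214.6, 104.5], [226.2, 121.6], [226.8, 132.8]]
[  14.0456    2.657   105.6106   16.8478   35.9134 -116.5932]
(100, [205, 206, 207, 209, 212, 213, 214, 215, 216, 217, 223, 224, 225, 226, 236, 237, 238, 239]) (103, [210, 212, 213, 214, 215, 216, 217, 238, 239]) (106, [211, 212, 213, 214, 215, 216, 238, 239]) (109, [214, 215, 216, 217, 238, 239]) (112, [215, 216, 217]) (115, [215, 216, 217, 218]) (118, [216, 217, 218]) (121, [217, 218, 219]) (124, [217, 218, 219, 220]) (127, [219, 220]) (130, [219, 220, 221]) (133, [220, 221]) (136, [221, 222]) (139, [221, 222]) (142, [221, 222]) (145, [221, 222]) (148, [205, 206, 207, 221, 222]) (151, [206, 207]) (154, [206, 207, 208, 209, 210, 211]) (157, [215]) (160, []) (163, []) (166, []) (169, [])
```

Emit:
apply_moves(
  steps=[
    [[2.5,0,2.5,0,0,0,-1],[4.7,0,5.2,0,0,0,-1],[6,0,6.9,0,0,0,-1],[7.2,0,8.3,0,0,0,-1],[7.2,0,8.3,0,0,0,-1]],
  ],
)

```text
time_s: 24.25
position: [0.496, 0.2945, 0.2614]
tcp_rot: [[-0.681, -0.502, 0.533], [-0.395, 0.865, 0.309], [-0.616, 0.0, -0.788]]
force: [-0.2, 0.2, -3.7]
opening: 0.266
grasp_force: 29.7
```

```bash
python3 - <<'E'
from h import *
lean_pred(Ls=(20,25))
a=bot.capture("side");cv2.imwrite("pics/sideE.png",a);shaft(a,205,125,240,172,"pics/sideA.png",st=3);show(a,205,150,235,175)
E
```

```text
24.25 G [0.4918 0.292  0.2677] zaxis [ 0.5328  0.3093 -0.7877] F [-0.157   0.2395 -3.6628] op 0.26555819804973585
u,v 0.08557327618001745 -0.002097556576367655
20 [[214.9, 133.3], [222.3, 158.4], [221.3, 170.3]]
25 [[215.2, 132.7], [223.5, 155.1], [223.0, 166.6]]
(125, [205, 206, 207, 208, 209, 210, 211, 212, 213, 214, 216, 217, 218, 219, 220, 221, 222, 223, 224, 225, 226, 227, 228]) (128, [211, 212, 213, 214, 215, 216, 217, 218, 223, 224, 225, 226, 227]) (131, [212, 213, 214, 215, 216, 217, 218]) (134, [215, 216]) (137, [216, 217]) (140, [216, 217, 218]) (143, [217, 218]) (146, [218, 219]) (149, [205, 206, 207, 217, 218, 219, 220]) (152, [205, 206, 207, 215, 219, 220]) (155, [211, 212, 213, 214, 219, 220, 221]) (158, [215, 220, 221]) (161, [221, 222]) (164, [220, 221, 222]) (167, [220, 221, 222]) (170, [220, 221, 222]) 
150 243........42334..............
151 242H......32..33..............
152 242.......22..33..............
153 343......422..33..............
154 .455543..32...333.............
155 22222345522...333.............
156 .2H..22222.....33........HH...
157 .22......12....33........H....
158 .22......22....33.........H...
159 .22......23....333........HHHH
160 .12.....222....334..........H.
161 .22......22.....33............
162 .22......22.....54............
163 .22......12....564............
164 ..2......12....564............
165 ..22.....12....564............
166 ..22.....22....564............
167 ..22.....22...H564............
168 ..22.....22....653..H.........
169 ..22......2H...65...H.........
170 ..12......22...653HHH......H..
171 ..22......22...653.HH......H..
172 ..22......22..3753.H......H...
173 ..222.....22..H23H.H..........
174 ...22.....22...H.........H....
```

Emit:
apply_moves(
  steps=[
    [[-1.1,0,-1.4,0,0,0,-1],[-2.2,0,-2.75,0,0,0,-1],[-3.1,0,-2,0,0,0,-1],[-4.05,0,-1.3,0,0,0,-1],[-4.05,0,-1.3,0,0,0,-1],[-4.05,0,-1.3,0,0,0,-1]],
  ],
)

```text
time_s: 25.05
position: [0.5155, 0.3067, 0.2953]
tcp_rot: [[-0.682, -0.503, 0.531], [-0.397, 0.864, 0.309], [-0.615, 0.0, -0.789]]
force: [-0.5, -0.7, -4.0]
opening: 0.271
grasp_force: 29.8
```

```bash
python3 - <<'E'
from h import *
lean_pred(Ls=(10,15,20,25))
a=bot.capture("side");cv2.imwrite("pics/sideF.png",a);shaft(a,208,120,240,172,"pics/sideA.png",st=3);show(a,205,150,235,175)
E
```

```text
25.05 G [0.5113 0.3043 0.3016] zaxis [ 0.5311  0.3092 -0.7889] F [-0.5179 -0.6795 -4.0368] op 0.2711996766035166
u,v 0.10860719405736013 -0.0013855499583725682
10 [[215.9, 124.0], [220.8, 155.1], [219.1, 167.6]]
15 [[216.1, 123.5], [222.3, 152.2], [220.9, 164.5]]
20 [[216.4, 123.0], [223.6, 149.1], [222.6, 161.1]]
25 [[216.6, 122.4], [224.9, 145.8], [224.3, 157.5]]
(120, [214, 215, 216, 217, 218, 219]) (123, [216, 217, 218, 219]) (126, [217, 218, 219]) (129, [218, 219]) (132, [218, 219, 220]) (135, [219, 220]) (138, [219, 220, 221]) (141, [220, 221]) (144, [221, 222]) (147, [221, 222, 223]) (150, [222, 223]) (153, [222, 223]) (156, [222, 223]) (159, [222, 223]) (162, [222, 223]) (165, []) (168, []) (171, []) 
150 243HHH.....42....33...........
151 242H......43.....33...........
152 242.......42.....54...........
153 343......432.....65...........
154 .455543..42......65...........
155 .1222345542......64........H..
156 .2H..2.222.......64......HH...
157 .22......12......64......H..H.
158 .22......12......64.......H.H.
159 .12......22......64.......HHH.
160 .12......22......64.........H.
161 .12......22......64...........
162 .22......12......64...........
163 .22......12......44...........
164 ..2......12...................
165 ..22.....12...................
166 ..22.....22....HH.............
167 ..22.....22...H...............
168 ..22.....22.........H.........
169 ..22......2H........H.........
170 ..12......22.......HH.........
171 ..22......22.......HH......H..
172 ..22......22.......H......H...
173 ..222.....22H......H..........
174 ...2......12.............H....
```

Emit:
apply_moves(
  steps=[
    [[0.65,0,0.75,0,0,0,-1],[1.3,0,1.5,0,0,0,-1],[2,0,2.4,0,0,0,-1],[2,0,2.4,0,0,0,-1]],
  ],
)

```text
time_s: 25.6
position: [0.5191, 0.3064, 0.2686]
tcp_rot: [[-0.675, -0.5, 0.542], [-0.393, 0.866, 0.31], [-0.624, -0.004, -0.781]]
force: [-1.0, -0.4, 8.0]
opening: 0.268
grasp_force: 29.8
```

```bash
python3 - <<'E'
from h import *
lean_pred(Ls=(10,15,20,25))
a=bot.capture("side");cv2.imwrite("pics/sideG.png",a);shaft(a,208,120,240,172,"pics/sideA.png",st=3);show(a,205,155,235,175)
E
```

```text
25.6 G [0.5147 0.3039 0.2748] zaxis [ 0.5419  0.3095 -0.7814] F [-1.0462 -0.414   8.0282] op 0.2675941319908329
u,v 0.11142961619580026 -0.0034053448911285544
10 [[217.0, 129.7], [221.8, 159.9], [220.1, 172.2]]
15 [[217.3, 129.2], [223.2, 157.0], [221.9, 169.1]]
20 [[217.5, 128.6], [224.5, 153.9], [223.6, 165.7]]
25 [[217.8, 128.0], [225.8, 150.7], [225.2, 162.2]]
(120, [208, 209, 210, 211, 212, 213, 214, 215, 216, 217, 219, 220, 221, 222, 223, 224, 225, 226, 227, 230, 231]) (123, [213, 214, 215, 216, 217, 218, 219, 220, 226, 227, 228, 229, 230]) (126, [215, 216, 217, 218, 219, 220]) (129, [217, 218, 219]) (132, [218, 219, 220]) (135, [219, 220]) (138, [219, 220, 221]) (141, [220, 221]) (144, [221, 222]) (147, [221, 222]) (150, [216, 222, 223]) (153, [214, 215, 222, 223, 224]) (156, [223, 224]) (159, [223, 224]) (162, [222, 223, 224]) (165, [222, 223]) (168, [222, 223]) (171, []) 
155 22223332232.......33......H...
156 .21..22222........33.....H....
157 .22......22.......54.....HH...
158 .12......22.......64......HH..
159 .12......22.......64......HHHH
160 .12......22.......64........H.
161 .12......22......564..........
162 .22......12......564..........
163 .22......12.......54..........
164 ..2......12......654..........
165 ..22.....12......75...........
166 ..22.....22....H365...........
167 ..22.....22...HH375...........
168 ..22.....22......24.H.........
169 ..22......2H........H.........
170 ..12......22.......HH.........
171 ..22......22.......HH......H..
172 ..22......22.......H......H...
173 ..222.....22.......H.....HH...
174 ...22.....22.............H.H..
```

Emit:
apply_moves(
  steps=[
    [[-0.74,0,-0.94,0,0,0,-1],[-0.74,0.3,-0.94,0,0,0,-1],[-0.58,0.3,-1.06,0,0,0,-1],[-0.2,0.3,-0.6,0,0,0,-1],[0.16,0.3,-0.12,0,0,0,-1],[0.16,0.3,-0.12,0,0,0,-1]],
  ],
)

```text
time_s: 26.4
position: [0.5116, 0.3077, 0.264]
tcp_rot: [[-0.682, -0.503, 0.532], [-0.396, 0.865, 0.309], [-0.615, 0.0, -0.789]]
force: [0.9, 0.6, -2.9]
opening: 0.269
grasp_force: 29.9
```

```bash
python3 - <<'E'
from h import *
lean_pred(Ls=(15,20))
a=bot.capture("side");cv2.imwrite("pics/sideH.png",a);shaft(a,208,120,240,172,"pics/sideA.png",st=3);show(a,205,155,235,175)
E
```

```text
26.4 G [0.5074 0.3052 0.2703] zaxis [ 0.5315  0.309  -0.7887] F [ 0.9348  0.5849 -2.902 ] op 0.2690163294430616
u,v 0.10571809602955017 0.0013756726777794574
15 [[215.7, 130.7], [221.8, 158.4], [220.5, 170.5]]
20 [[216.0, 130.1], [223.1, 155.3], [222.2, 167.1]]
(120, [208, 209, 210, 211, 212, 213, 214, 215, 216, 217, 218, 220, 221, 222, 223, 224, 225, 226, 227, 228, 229, 230]) (123, [208, 209, 210, 211, 212, 213, 214, 215, 217, 218, 219, 220, 221, 222, 223, 224, 225, 226, 227, 228, 229]) (126, [213, 216, 217, 218, 219, 226, 227, 228]) (129, [214, 215, 216, 217, 218]) (132, [217, 218]) (135, [217, 218]) (138, [218, 219]) (141, [218, 219, 220]) (144, [219, 220]) (147, [208, 219, 220, 221]) (150, [216, 220, 221]) (153, [214, 215, 221, 222]) (156, [221, 222, 223]) (159, [221, 222]) (162, [221, 222]) (165, [221, 222]) (168, [221, 222]) (171, []) 
155 21223332232.....33............
156 .22..22222......333......H....
157 .22......22.....434......H....
158 .22......22.....664.......HH..
159 .12......22.....65........HHHH
160 .12......22.....65..........H.
161 .12......22.....65............
162 .22......12.....65............
163 .22......12.....65............
164 ..2......12.....64............
165 ..22.....12.....64............
166 ..22.....22....364............
167 ..22.....22...H364H...........
168 ..22.....22.....64..H.........
169 ..22......2H........H.........
170 ..12......22.......HH.........
171 ..22......22.......HH.....H...
172 ..22......22.......H......H...
173 ..222.....22.......H......H...
174 ...2......12.............H.HH.
```

Emit:
apply_moves(
  steps=[
    [[1.4,0,-0.7,0,0,0,-1],[2.8,0,-1.35,0,0,0,-1],[4,0,-1.8,0,0,0,-1],[5.3,0,-2.25,0,0,0,-1],[6.5,0,-2.55,0,0,0,-1],[7.7,0,-2.85,0,0,0,-1],[8.9,0,-3.05,0,0,0,-1],[10,0,-3.3,0,0,0,-1],[10.1,0,-2.5,0,0,0,-1],[10.2,0,-1.8,0,0,0,-1]],
  ],
)

```text
time_s: 27.7
position: [0.4346, 0.2659, 0.2253]
tcp_rot: [[-0.687, -0.5, 0.527], [-0.399, 0.866, 0.301], [-0.607, -0.004, -0.795]]
force: [1.2, -1.1, -2.6]
opening: 0.27
grasp_force: 30.0
```

```bash
python3 - <<'E'
from h import *
lean_pred(Ls=(30,40))
a=bot.capture("side");cv2.imwrite("pics/sideI.png",a);show(a,192,138,235,175)
E
```

```text
27.7 G [0.4304 0.2634 0.2317] zaxis [ 0.5275  0.3006 -0.7946] F [ 1.216  -1.092  -2.6219] op 0.2695526079017262
u,v 0.018221773956971016 0.00432142272925329
30 [[208.0, 148.3], [218.2, 166.5], [218.1, 177.5]]
40 [[208.4, 146.8], [220.4, 158.9], [221.1, 169.0]]
138 H10H1111000000011111111111220H...........33
139 1310H1HH1H1111111111111113710H.........3334
140 222111011111H1111111111111210.........33444
141 222222211111111HH00111112230H.........44444
142 13222221111111H.H00111121220H.........44444
143 33333321111111H.332111111210H.........33344
144 33333332000111H.222111111210..........12333
145 33333333211110H.HHH12110010H...........2222
146 33333333H....H11.HHH33.H000H............222
147 333333H.......33...3332.H00................
148 3332H.........42H...222.31H................
149 3H...H........32H...232343...........H.....
150 ......H.......32......2222.................
151 ........H.....32......223..................
152 .........H....31.......223.................
153 ..........HH.332......2223.................
154 ..............344443..12233................
155 ..............11222
[... 236 characters left out ...]
2......22....23...........H.
161 ..............12......22....44.............
162 ..............21......12....54.............
163 ..............21......12....444............
164 ...............2......12....444............
165 ...............22.....12....444............
166 ...............22.....22....444............
167 ...............22.....22...H444............
168 ...............22.....22.....44..H.........
169 ...............22......22........H.........
170 ...............22......22.......HH.........
171 ...............22......22.......HH......H..
172 ...............22......22.......H......H...
173 ...............222.....22.......H.....H....
174 ................22.....22.............H....
```

Emit:
apply_moves(
  steps=[
    [[0,0,0,0,0,0,-1],[0,0,0,0,0,0,-1]],
  ],
)

```text
time_s: 28.0
position: [0.4337, 0.2655, 0.2248]
tcp_rot: [[-0.688, -0.5, 0.526], [-0.399, 0.866, 0.301], [-0.606, -0.003, -0.795]]
force: [1.5, 1.9, -4.0]
opening: 0.27
grasp_force: 30.0
```

```bash
python3 - <<'E'
from h import *
lean_pred(Ls=(35,40));print(bot.read_state()["joint_positions"])
a=bot.capture("side");cv2.imwrite("pics/sideJ.png",a);show(a,205,146,230,164)
E
```

```text
28.0 G [0.4295 0.2631 0.2312] zaxis [ 0.5262  0.3006 -0.7954] F [ 1.5207  1.9318 -4.0251] op 0.2698482758114189
u,v 0.01726224851839294 0.004505168286509447
35 [[208.1, 147.8], [219.3, 162.9], [219.6, 173.5]]
40 [[208.3, 147.1], [220.3, 159.1], [221.0, 169.2]]
[  11.5882   10.6551  126.8708   59.2309   12.6882 -163.5188]
146 H11HHHH32.H000H..........
147 .33...333..000...........
148 .42H..2232.21H...........
149 .32H...222243...........H
150 .32.....22232...........H
151 .32......223.............
152 .31.......223...........H
153 332......2223............
154 .344443..12233...........
155 .1122234412.333..........
156 .1H..2.211...23..........
157 .11......12..233.........
158 .12......22...233........
159 .11......22....23........
160 .11......22....23........
161 .12......22....44........
162 .21......12....44........
163 .21......12....44........
```

Emit:
apply_moves(
  steps=[
    [[0,0,0,0,0,0,0],[0,0,0,0,0,0,0.6],[0,0,0,0,0,0,1],[0,0,0,0,0,0,1],[0,0,-3,0,0,0,1],[0,0,-7,0,0,0,1],[0,0,-7,0,0,0,1]],
  ],
)

```text
time_s: 28.92
position: [0.3969, 0.2442, 0.283]
tcp_rot: [[-0.685, -0.499, 0.531], [-0.399, 0.866, 0.301], [-0.61, -0.006, -0.792]]
force: [0.6, 0.5, 0.5]
opening: 0.961
grasp_force: 0.0
```

```bash
python3 - <<'E'
from h import *
a=bot.capture("side");cv2.imwrite("pics/sideK.png",a);show(a,192,138,230,172)
s=bot.read_state();print(s["position"],s["opening"],s["joint_positions"])
d=cv2.absdiff(a,cv2.imread("pics/side1.png")).max(2)[155:170,213:226];print("diff",d.mean())
for w,y,p in(((.42,.25,.30),210.4,30),((.43,.258,.31),210.4,15),((.433,.26,.31),210.4,0)):pose(w,y,p)
E
```

```text
138 3333333330100001HH000H................
139 3333333333321H11HH000.................
140 33333333....2......HH.................
141 33333333.....HH.......................
142 33333333.....HHH......................
143 3333333......HHHH.....................
144 3333333......HHHH.....................
145 3333333.....HHHHHH....................
146 3333332H....HHHHHHH...................
147 333333HHHHHHHHHHHHHH..................
148 3332H...HHHHHHHHHHHH....3.............
149 3H...H...HHHHHHHHHHH....43...........H
150 ......H...HHHHHHHHHH....32............
151 ............HHHHHHH3...43.............
152 .........H...HHHHHH23..42............H
153 ..........H..2311HH333432.............
154 ..............3444222242..............
155 ..............1122322342..............
156 ..............1H....2222..............
157 ..............12......223.............
158 ..............22......2233............
159 ..............12......22233...........
160 ..............12......22.233..........
161 ..............12......22..223.........
162 ..............22......12...223........
163 ..............22......12....23........
164 ...............2......12....44........
165 ...............22.....12....44........
166 ...............22.....22....443.......
167 ...............22.....22...H443.......
168 ...............22.....22.....44..H....
169 ...............22......2H........H....
170 ...............12......22.......HH....
171 ...............22......22.......HH....
[0.3972 0.2444 0.282 ] 0.9750684112055181 [   8.4867   -1.1059  126.4316   34.5827   22.7481 -139.8996]
diff 15.143589743589743
[-2.88, -0.66, -0.05] [-0.5, 7.5, -0.2]
[-4.49, -0.47, -0.07] [-0.4, 22.5, -0.3]
[-4.78, -0.45, 0.15] [-0.4, 37.5, -0.4]
```

Emit:
apply_moves(
  steps=[
    [[-2.9,-0.6,0,-0.5,9,-0.2,1],[-4.5,-0.5,0,-0.4,19,-0.3,1],[-4.8,-0.4,0.1,-0.4,29,-0.4,1],[-4.8,-0.37,0.15,-0.4,37.5,-0.4,1],[-4.8,-0.37,0.15,-0.4,37.5,-0.4,1],[-2.3,-0.37,3.3,-0.4,37.5,-0.4,1],[0.1,-0.37,6.5,-0.4,37.5,-0.4,1],[1,-0.37,7.7,-0.4,37.5,-0.4,1],[1.7,-0.37,8.6,-0.4,37.5,-0.4,1],[1.7,-0.37,8.6,-0.4,37.5,-0.4,1]],
  ],
)

```text
time_s: 30.22
position: [0.4312, 0.26, 0.2012]
tcp_rot: [[-0.862, -0.507, -0.005], [-0.507, 0.862, -0.0], [0.004, 0.002, -1.0]]
force: [-0.3, 0.7, -0.3]
opening: 0.999
grasp_force: 0.0
```

Emit:
apply_moves(
  steps=[
    [[-0.15,0,0.2,0,0,0,1],[-0.15,0,0.2,0,0,0,1]],
  ],
)

```text
time_s: 30.48
position: [0.4343, 0.2613, 0.2008]
tcp_rot: [[-0.862, -0.507, -0.001], [-0.507, 0.862, 0.0], [0.001, 0.001, -1.0]]
force: [0.3, -0.6, -0.2]
opening: 1.002
grasp_force: 0.0
```

Emit:
apply_moves(
  steps=[
    [[0,0,0,0,0,0,-1],[0,0,0,0,0,0,-1],[0,0,0,0,0,0,-1],[0,0,0,0,0,0,-1],[0,0,0,0,0,0,-1],[0,0,0,0,0,0,-1],[0,0,0,0,0,0,-1],[0,0,-0.4,0,0,0,-1],[0,0,-1,0,0,0,-1],[0,0,-2,0,0,0,-1],[0,0,-3.2,0,0,0,-1],[0,0,-4.5,0,0,0,-1],[0,0,-6,0,0,0,-1],[0,0,-8,0,0,0,-1],[0,0,-10,0,0,0,-1],[0,0,-10,0,0,0,-1]],
  ],
)

```text
time_s: 32.48
position: [0.435, 0.2615, 0.3023]
tcp_rot: [[-0.862, -0.507, 0.002], [-0.507, 0.862, 0.001], [-0.002, -0.0, -1.0]]
force: [0.7, -0.3, -3.1]
opening: 0.267
grasp_force: 30.0
```

```bash
python3 - <<'E'
from h import *
lean_pred(D=.225-.031,Ls=(10,20,30,35,40))
a=bot.capture("side");cv2.imwrite("pics/sideL.png",a);shaft(a,200,118,240,172,"pics/sideA.png",st=2)
E
```

```text
32.475 G [0.435  0.2615 0.3103] zaxis [ 0.0016  0.0009 -1.    ] F [ 0.7072 -0.2834 -3.1348] op 0.2673477595845702
u,v 0.02119348919038547 0.0002941735057054208
10 [[206.2, 130.7], [212.3, 162.8], [210.5, 176.0]]
20 [[206.6, 129.9], [215.1, 156.8], [214.3, 169.3]]
30 [[206.9, 129.0], [217.7, 150.0], [217.6, 161.8]]
35 [[207.1, 128.5], [218.8, 146.4], [219.1, 157.7]]
40 [[207.2, 128.0], [219.8, 142.6], [220.5, 153.5]]
(118, [205, 206, 207, 208, 209, 210, 211, 212]) (120, [204, 205, 206, 207, 208, 209, 210, 211]) (122, [200, 203, 204, 205, 206, 207, 208, 209, 210]) (124, [200, 201, 202, 203, 204, 205, 206, 207, 208, 209, 210]) (126, [201, 202, 203, 204, 205, 206, 207, 208, 209, 210]) (128, [202, 203, 204, 205, 206, 207, 208, 209]) (130, [203, 207, 208, 209, 210, 211]) (132, [210, 211, 212]) (134, [212, 213, 214]) (136, [213, 214, 215]) (138, [215, 216, 217]) (140, [201, 202, 203, 216, 217, 218]) (142, [200, 201, 202, 203, 204, 218, 219, 220]) (144, [200, 201, 202, 203, 204, 219, 220]) (146, [200, 207, 219, 220]) (148, [205, 206, 207, 219, 220, 221]) (150, [205, 206, 207, 219, 220, 221]) (152, [205, 206, 207, 219, 220, 221]) (154, [206, 207, 208, 209, 210, 211]) (156, []) (158, [215]) (160, []) (162, []) (164, []) (166, []) (168, []) (170, [])
```

```bash
python3 - <<'E'
from h import *
for w,y in(((.42,.24,.32),205),((.40,.19,.32),195),((.40,.12,.31),185),((.40,.06,.29),180),((.403,.030,.26),180)):pose(w,y,0)
E
```

```text
[2.28, -1.11, -1.9] [0.0, -0.1, 5.5]
[6.54, -4.4, -1.9] [0.0, -0.1, 15.5]
[10.08, -10.44, -0.9] [0.0, -0.1, 25.5]
[13.12, -15.61, 1.1] [0.0, -0.1, 30.5]
[14.38, -18.35, 4.1] [0.0, -0.1, 30.5]
```

Emit:
apply_moves(
  steps=[
    [[2.3,-1.1,-1.9,0,0,5.5,-1],[4.4,-2.7,-1.9,0,0,10.5,-1],[6.5,-4.4,-1.9,0,0,15.5,-1],[8.3,-7.4,-1.4,0,0,20.5,-1],[10.1,-10.4,-0.9,0,0,25.5,-1],[11.6,-13,0.2,0,0,30.5,-1],[13.1,-15.6,1.5,0,0,30.5,-1],[14.1,-17.6,3.2,0,0,30.5,-1],[14.4,-18.3,4.1,0,0,30.5,-1],[14.4,-18.3,4.1,0,0,30.5,-1]],
  ],
)

```text
time_s: 33.78
position: [0.4016, 0.0305, 0.2585]
tcp_rot: [[-1.0, 0.002, -0.006], [0.002, 1.0, 0.001], [0.006, 0.001, -1.0]]
force: [-0.2, 0.1, -2.2]
opening: 0.274
grasp_force: 30.0
```

```bash
python3 - <<'E'
from h import *
lean_pred(D=.194,yaw=0,Ls=(30,35,40))
print(bot.read_state()["tcp_rot"])
a=bot.capture("side");b=bot.capture("top");cv2.imwrite("pics/sideM.png",a);cv2.imwrite("pics/topM.png",b);shaft(a,215,150,290,225,"pics/sideA.png",st=3)
for X in(.04,.0745,.1):print(proj("side",np.array([.568+X,.037,.008])))
E
```

```text
33.775 G [0.4016 0.0305 0.2665] zaxis [-0.0058  0.0005 -1.    ] F [-0.2156  0.0767 -2.1744] op 0.274493126833922
u,v -0.015283502786088587 -0.21997026794029392
30 [[242.4, 169.9], [259.9, 192.1], [257.8, 203.9]]
35 [[242.8, 169.4], [262.7, 188.7], [261.4, 200.0]]
40 [[243.1, 168.9], [265.3, 185.0], [264.9, 196.0]]
[[-1.      0.002  -0.0058]
 [ 0.002   1.      0.0005]
 [ 0.0058  0.0005 -1.    ]]
(150, [216, 233, 234, 235, 236, 237, 238, 239, 242, 243, 244, 245, 246, 247, 248, 249, 250, 251, 252, 254, 255, 256, 257, 258, 259, 260, 261, 262, 263, 264, 265, 266, 267]) (153, [215, 234, 235, 236, 237, 238, 239, 240, 241, 242, 243, 244, 245, 246, 247, 248, 249, 250, 251, 252, 253, 254, 255, 259, 260, 261, 262]) (156, [236, 237, 238, 239, 240, 241, 242, 243, 244, 245, 246, 247, 249, 253, 254, 255, 256, 257, 258, 259]) (159, [235, 239, 240, 241, 242, 243, 244, 245, 246, 249, 250, 251]) (162, [233, 241, 242, 243, 244, 245, 246, 247]) (165, [233, 234, 241, 242, 243, 244]) (168, [225, 237, 238, 241, 242, 244]) (171, [241, 242, 245, 246, 247, 248, 249]) (174, [248, 249, 250, 251, 252]) (177, [252, 253, 254, 255, 256]) (180, [256, 257, 258, 259]) (183, [260, 261, 262, 263]) (186, [264, 265]) (189, [230, 263, 264, 265, 266]) (192, [263, 264, 265]) (195, [262, 263, 264, 265]) (198, []) (201, []) (204, []) (207, []) (210, []) (213, []) (216, []) (219, []) (222, []) 
[277.6934 196.5482]
[283.4753 192.9021]
[287.6566 190.2655]
```

Emit:
apply_moves(
  steps=[
    [[-1.5,0,0.3,0,0,0,-1],[-3.2,0,0.3,0,0,0,-1],[-4.8,0,0.3,0,0,0,-1],[-6.4,0,0.4,0,0,0,-1],[-7.6,0,1.3,0,0,0,-1],[-8.7,0,2.3,0,0,0,-1],[-9.7,0,3.1,0,0,0,-1],[-10.7,0,3.8,0,0,0,-1],[-11.6,0,4.6,0,0,0,-1],[-11.6,0,4.6,0,0,0,-1]],
  ],
)

```text
time_s: 35.12
position: [0.5186, 0.0302, 0.2123]
tcp_rot: [[-1.0, 0.001, -0.004], [0.001, 1.0, -0.0], [0.004, -0.0, -1.0]]
force: [-0.3, -0.2, -2.5]
opening: 0.271
grasp_force: 30.0
```

```bash
python3 - <<'E'
from h import *
lean_pred(D=.194,yaw=0,Ls=(35,40))
a=bot.capture("side");cv2.imwrite("pics/sideN.png",a);shaft(a,255,165,310,215,"pics/sideA.png",st=2)
A=cv2.imread("pics/sideA.png");show(a,262,178,306,212)
print("orig");show(A,262,178,306,212)
E
```

```text
35.125 G [0.5187 0.0302 0.2203] zaxis [-0.0039 -0.0004 -1.    ] F [-0.3375 -0.2051 -2.533 ] op 0.27098429936563684
u,v 0.10175874736029172 -0.2203377057430152
35 [[267.2, 166.8], [283.4, 185.1], [281.8, 195.8]]
40 [[267.5, 166.4], [285.8, 181.7], [284.9, 192.0]]
(165, [261, 262, 266, 268, 270, 272, 273, 274, 279, 280]) (167, [264, 267, 269, 270, 271, 276, 277, 283, 284]) (169, [270, 271, 272, 273, 278, 279, 280, 281, 282, 286, 287]) (171, [272, 273, 274, 275, 282, 283, 284, 287]) (173, [273, 275, 276, 285, 286, 287, 288, 292, 294]) (175, [275, 276, 277, 278, 279, 289, 290, 291, 296, 297, 298]) (177, [278, 279, 280, 281, 292, 293, 294, 295]) (179, [280, 281, 282]) (181, [283, 284, 285, 286]) (183, [284, 285]) (185, [270, 271, 284, 285]) (187, [278, 283]) (189, [284, 285, 286]) (191, [283, 284]) (193, []) (195, []) (197, [288, 292, 293]) (199, [280, 281, 282]) (201, [283, 284, 285]) (203, [286, 287, 288]) (205, [289, 290]) (207, []) (209, [291]) (211, [291]) (213, [286]) 
178 .................344433332333333422333333333
179 ................HH33433233323333333333333233
180 .............
[... 2521 characters left out ...]
8733..........
198 ...22222222222222344487..7344853............
199 .....2222222222222344448745833...H..........
200 ......22222222222222344448533...............
201 ........2222222222222344433.................
202 .........22222222222222343..................
203 ...........2222222222222344.................
204 ............2222222222222234................
205 .............2222222222222234.............H.
206 ...............222222222222222..............
207 ................22222222222222..............
208 ..................22222222222...............
209 ...................2222222222...............
210 .....................22222222...............
211 ......................2222222...............
```

Emit:
apply_moves(
  steps=[
    [[0,0,0.6,0,0,0,-1],[0,0,1.1,0,0,0,-1],[0,0,1.4,0,0,0,-1],[0,0,1.6,0,0,0,-1],[0,0,1.6,0,0,0,-1]],
  ],
)

```text
time_s: 35.8
position: [0.5182, 0.0302, 0.1969]
tcp_rot: [[-1.0, 0.001, -0.003], [0.001, 1.0, -0.001], [0.003, -0.001, -1.0]]
force: [0.4, -0.5, -2.9]
opening: 0.27
grasp_force: 30.0
```

Emit:
apply_moves(
  steps=[
    [[0,0,0.15,0,0,0,-1],[0,-0.8,0.2,0,0,0,-1],[0,-1.5,0.2,0,0,0,-1],[0,-2,0.2,0,0,0,-1],[0,-2.4,0.2,0,0,0,-1],[0,-2.8,0.2,0,0,0,-1],[0,-3.4,0.2,0,0,0,-1],[0,-4.2,0.2,0,0,0,-1],[0,-5.2,0.2,0,0,0,-1],[0,-6.2,0.2,0,0,0,-1]],
  ],
)

```text
time_s: 37.05
position: [0.5182, -0.0326, 0.195]
tcp_rot: [[-1.0, 0.001, -0.003], [0.001, 1.0, -0.001], [0.003, -0.001, -1.0]]
force: [0.9, 2.1, -2.7]
opening: 0.273
grasp_force: 30.1
```

```bash
python3 - <<'E'
from h import *
lean_pred(D=.194,yaw=0,Ls=(35,40))
a=bot.capture("side");cv2.imwrite("pics/sideO.png",a);shaft(a,265,165,320,225,"pics/sideA.png",st=2)
show(a,266,180,312,216)
E
```

```text
37.05 G [ 0.5182 -0.0326  0.203 ] zaxis [-0.0029 -0.0006 -1.    ] F [ 0.9036  2.1372 -2.7398] op 0.272929837609873
u,v 0.10133544436473146 -0.2830877250545509
35 [[279.2, 178.5], [294.4, 195.8], [292.6, 206.5]]
40 [[279.5, 178.0], [296.9, 192.4], [295.8, 202.7]]
(165, [272, 273, 274, 275, 276, 279, 280, 281, 282, 283, 284, 285, 287, 288, 289, 290, 291, 292, 293, 294, 295, 296, 297, 298, 300]) (167, [276, 277, 279, 280, 281, 282, 283, 284, 285, 286, 289, 290, 291, 292, 293, 294, 295, 296]) (169, [277, 279, 280, 281, 282, 283, 286, 287, 289, 290, 291, 292, 293, 294]) (171, [278, 279, 280, 281, 282, 283, 284, 287, 289, 290]) (173, [269, 279, 280, 281, 282, 283, 284, 285, 286, 287, 288]) (175, [272, 278, 279, 280, 281, 283, 289, 290, 291]) (177, [274, 278, 279, 282, 292, 293, 294, 295]) (179, [276, 277, 282, 283]) (181, [281, 282, 283, 284, 285]) (183, [284, 285, 286, 287]) (185, [286, 287, 288, 289]) (187, [289, 290, 291]) (189, [277, 278, 279, 280, 281, 287, 291, 292, 293]) (191, [274, 276, 277, 278, 279, 280, 281, 282, 283, 284, 286, 287, 293, 294, 295, 296]) (193, [277, 279, 280, 281
[... 1757 characters left out ...]
2222222222344487..2444444443.........
203 .......2222222222222344448..54444444..........
204 ........22222222222222344488884444............
205 .........222222222222223435735853.............
206 ...........22222222222221234453...............
207 ............222222222222224443................
208 ..............222222222222.3..................
209 ...............2222222222................H....
210 .................22222222.....................
211 ..................2222222.....................
212 ...................222222.....................
213 .....................22222....................
214 ......................222.....................
215 ........................2H....................
```

Emit:
apply_moves(
  steps=[
    [[0,-1,0,0,0,0,-1],[0,-2.2,0,0,0,0,-1],[0,-3.5,0,0,0,0,-1],[0,-4.8,0,0,0,0,-1],[0,-6.1,0,0,0,0,-1],[0,-7.4,0,0,0,0,-1],[0,-8.7,0,0,0,0,-1],[0,-10,0,0,0,0,-1],[0,-11.3,0,0,0,0,-1],[0,-12.6,0,0,0,0,-1],[0,-13.9,0,0,0,0,-1],[0,-15.2,0,0,0,0,-1],[0,-16.4,0,0,0,0,-1],[0,-17.4,0,0,0,0,-1],[0,-18,0,0,0,0,-1],[0,-18,0,0,0,0,-1]],
  ],
)

```text
time_s: 39.1
position: [0.5181, -0.2124, 0.1951]
tcp_rot: [[-1.0, 0.001, -0.003], [0.001, 1.0, -0.001], [0.003, -0.001, -1.0]]
force: [0.3, 0.9, -2.4]
opening: 0.275
grasp_force: 30.0
```

```bash
python3 - <<'E'
from h import *
lean_pred(D=.194,yaw=0,Ls=(40,))
a=bot.capture("side");b=bot.capture("top");cv2.imwrite("pics/sideP.png",a);cv2.imwrite("pics/topP.png",b)
for y in (0.037,-.187):print([proj("top",np.array([.6425+dx,y+dy,.008])).round(0).tolist() for dx,dy in((-.032,-.05),(.032,.074))])
print([proj("top",np.array([.625+dx,-.187+dy,0])).round(0).tolist() for dx,dy in((-.085,-.06),(.085,.06))])
show(b,268,98,350,166)
E
```

```text
39.1 G [ 0.5182 -0.2124  0.2031] zaxis [-0.0027 -0.0012 -1.    ] F [ 0.2897  0.9209 -2.3798] op 0.27525869999829655
u,v 0.10126844125020601 -0.46293986714005186
40 [[318.9, 203.0], [333.3, 215.9], [331.1, 226.3]]
[[265.0, 135.0], [225.0, 114.0]]
[[338.0, 135.0], [298.0, 115.0]]
[[342.0, 158.0], [302.0, 104.0]]
98 5675555558655555.9................................................................
99 367333334853333...................................................................
100 357322223853222..84..............................................................2
101 257332223873322..8..............................................................H2
102 ................................................................................24
103 ...............................................................................334
104 999999999999999999.................9.999999.99999999999999999999999999999......344
105 .88......88....7.8................998999999899999999999999999999999999999.....2444
106 ..................................998999999899999999999999999999999999999....23444
107 ...
[... 4425 characters left out ...]
3334
158 ...................................99999999933555555322222222222343222222222222233
159 ............................................24545555422222111112233233322222222222
160 ............................................44444455422222111122233333333222222222
161 ............................................33444554222211122222333333333333222222
162 ...........................................222344442222212222223333333333333333342
163 ...........................................222234422222222222333333333333333333353
164 ..........................................2222223222221222223333333333333333333344
165 .........................................21222222222112222223333333333333333333333
```

Emit:
apply_moves(
  steps=[
    [[0,0.6,0,0,0,0,-1],[0,0.8,-1,0,0,0,-1],[0,0.8,-3,0,0,0,-1],[0,0.8,-6,0,0,0,-1],[1,2,-10,0,0,0,-1],[4,6,-13,0,0,0,-1],[7,10.5,-14,0,0,0,-1],[9.5,15.5,-14,0,0,-3,-1],[11,20.5,-14,0,0,-7,-1],[11.5,25.5,-14,0,0,-11,-1],[11.5,30.5,-14,0,0,-15,-1],[11,35,-14,0,0,-19,-1],[10.5,39,-13.5,0,0,-23,-1],[9.5,42.5,-13,0,0,-26,-1],[8.8,45.5,-12,0,0,-29,-1],[8.3,47.4,-11,0,0,-30.4,-1],[8.3,47.4,-10.7,0,0,-30.4,-1],[8.3,47.4,-10.7,0,0,-30.4,-1]],
  ],
)

```text
time_s: 41.45
position: [0.4353, 0.2614, 0.3019]
tcp_rot: [[-0.863, -0.505, -0.004], [-0.505, 0.863, -0.002], [0.004, 0.0, -1.0]]
force: [0.8, -0.8, -1.8]
opening: 0.273
grasp_force: 30.0
```

```bash
python3 - <<'E'
from h import *
lean_pred(D=.194,Ls=(30,35,40))
a=bot.capture("side");b=bot.capture("top");cv2.imwrite("pics/sideQ.png",a);cv2.imwrite("pics/topQ.png",b);shaft(a,200,118,240,172,"pics/sideA.png",st=2)
print("earlier:");shaft(cv2.imread("pics/sideL.png"),205,130,240,154,"pics/sideA.png",st=2)
show(b,290,100,345,162)
rows((.4345,.2614,.3023,210.4))
E
```

```text
41.45 G [0.4353 0.2615 0.3099] zaxis [-0.0039 -0.0018 -1.    ] F [ 0.8158 -0.7571 -1.8037] op 0.2733664624925396
u,v 0.021425801826096085 0.00013113317993399033
30 [[207.0, 129.0], [217.7, 150.0], [217.7, 161.8]]
35 [[207.2, 128.5], [218.9, 146.4], [219.2, 157.8]]
40 [[207.3, 128.0], [219.9, 142.7], [220.6, 153.5]]
(118, [205, 206, 207, 208, 209, 210, 211, 212]) (120, [204, 205, 206, 207, 208, 209, 210, 211]) (122, [200, 201, 202, 203, 204, 205, 207, 208, 209, 210, 211]) (124, [200, 201, 202, 203, 204, 205, 206, 207, 208, 209, 210]) (126, [201, 202, 203, 204, 205, 206, 207, 208, 209]) (128, [202, 203, 204, 205, 206, 207, 208, 209]) (130, [203, 204, 206, 207, 208, 209, 210]) (132, [210, 211, 212]) (134, [210, 211, 212, 213]) (136, [213, 214, 215]) (138, [214, 215, 216]) (140, [201, 202, 203, 215, 216, 217]) (142, [200, 201, 202, 203, 204, 217, 218, 219]) (144, [200, 201, 202, 203, 204, 218, 219, 220]) (146, [200, 207, 219, 220]) (148, [205, 206, 207, 219, 220]) (150, [205, 206, 207, 219, 220]) (152, [205, 206, 207, 219, 220]) (154, [206, 207, 208, 209, 210, 211, 219, 220]) (156, []) (
[... 3456 characters left out ...]
999999999...
151 ...................999999999999999999999999999999999...
152 ....................99999999999999999999999999999999...
153 ....................99999999999999999999999999999999...
154 ....................99999999999999999999999999999999...
155 .....................9999999999999999999999999999999...
156 .....................8999999999999999999999999999999...
157 ......................999999999999999999999999999999...
158 ......................999999999999999999999999999999...
159 .......................................................
160 .......................................................
161 .......................................................
[0.11 0.07 0.02] rz -360.13
```

Emit:
apply_moves(
  steps=[
    [[0.05,0,2,0,-1,0,-1],[0.1,0,4,0,-2,0,-1],[0.1,0,5.5,0,-2,0,-1],[0.1,0,6.5,0,-2,0,-1],[0.1,0,7.3,0,-2,0,-1],[0.1,0,8,0,-2,0,-1],[0.1,0,8.6,0,-2,0,-1],[0.1,0,9.2,0,-2,0,-1],[0.1,0,9.2,0,-2,0,-1]],
  ],
)

```text
time_s: 42.68
position: [0.4345, 0.2618, 0.2097]
tcp_rot: [[-0.863, -0.505, 0.027], [-0.505, 0.863, 0.017], [-0.032, 0.001, -1.0]]
force: [-0.1, -0.7, -2.5]
opening: 0.271
grasp_force: 30.0
```

```bash
python3 - <<'E'
from h import *
lean_pred(D=.194,Ls=(40,))
a=bot.capture("side");cv2.imwrite("pics/sideR.png",a);show(a,192,144,232,172)
E
```

```text
42.675 G [0.4343 0.2616 0.2177] zaxis [ 0.0266  0.0169 -0.9995] F [-0.1337 -0.7105 -2.5153] op 0.27136027400060014
u,v 0.0206274252688057 0.0007980592916516681
40 [[208.9, 148.8], [220.9, 160.7], [221.5, 170.7]]
144 22222222.....HHHHH10H.................12
145 222222221HHHHHHHHH11H.................H2
146 22222222HHHHHHHHHHHHH...................
147 222232H...HHHHHHHHHHH...................
148 223HHH.....HHHHHHHHH....3...............
149 2HHHHHHH....HHHHHHHH....42...........H..
150 HHHHHHHHH....HHHHHH23...42..............
151 HHHHHHHHHH...23HHHH233.43...............
152 HHHHHH.HHHHH.232...333343...............
153 HHHHHHHHHHHHH332....32242...............
154 HHHHHHHHHH.HH.341122.1223...............
155 HHHHHHHHH....2122222223223..............
156 HHHHHHH.......22..22222233............H.
157 HHHHH.........22......22323...........HH
158 HHH...........22......22.223...........H
159 H.............22......2...223..........H
160 ..............12.....222...223..........
161 ..............22......22....23..........
162 ..............22......22....34..........
163 ..............22......12....44..........
164 ...............2......12....44..........
165 ...............22.....12....444.........
166 ...............22.....22....344.........
167 ...............22.....22...H344.........
168 ...............22.....22.....44..H......
169 ...............22......2H........H......
170 ...............12......22.......HH......
171 ...............22......22.......HH......
```

Emit:
apply_moves(
  steps=[
    [[0,0,0.3,0,0,0,-1],[0,0,0.6,0,0,0,-1],[0,0,0.75,0,0,0,-1],[0,0,0.75,0,0,0,-1]],
  ],
)

```text
time_s: 43.22
position: [0.4348, 0.2619, 0.2025]
tcp_rot: [[-0.863, -0.505, 0.027], [-0.505, 0.863, 0.017], [-0.032, 0.001, -0.999]]
force: [0.4, 0.2, -3.3]
opening: 0.27
grasp_force: 30.0
```

```bash
python3 - <<'E'
from h import *
lean_pred(D=.194,Ls=(40,))
E
```

```text
43.225 G [0.4346 0.2617 0.2105] zaxis [ 0.027   0.017  -0.9995] F [ 0.3657  0.2269 -3.2764] op 0.26987006444499245
u,v 0.02095820091680416 0.0007454783707860977
40 [[209.1, 150.3], [221.0, 162.0], [221.6, 172.0]]
```

Emit:
apply_moves(
  steps=[
    [[0,0,0.25,0,0,0,-1],[0,0,0.25,0,0,0,-0.3],[0,0,0.25,0,0,0,0.2],[0,0,0.25,0,0,0,1],[0,0,0.25,0,0,0,1],[0,0,0.25,0,0,0,1],[0,0,-2,0,0,0,1],[0,0,-6,0,0,0,1],[0,0,-12,0,0,0,1],[6,-8,-18,0,0,0,1],[10,-18,-18,0,0,0,1],[14,-28,-18,0,0,0,1],[14,-28,-18,0,0,0,1],[14,-28,-18,0,0,0,1]],
  ],
)

```text
time_s: 44.98
position: [0.4492, -0.0432, 0.3773]
tcp_rot: [[-0.862, -0.505, 0.028], [-0.505, 0.863, 0.017], [-0.033, 0.0, -0.999]]
force: [-0.1, 0.2, -0.1]
opening: 0.999
grasp_force: 0.0
```

```bash
python3 - <<'E'
from h import *
s=bot.read_state();print(s["position"],s["force"],s["opening"])
a=bot.capture("side");b=bot.capture("top");cv2.imwrite("pics/sideS.png",a);cv2.imwrite("pics/topS.png",b)
T=cv2.imread("pics/top0.png")
print("side");show(a,194,138,232,172)
print("orig side1");show(cv2.imread("pics/side1.png"),194,138,232,172)
print("top");show(b,140,145,176,200);print("top0");show(T,140,145,176,200)
E
```

```text
[ 0.4492 -0.0432  0.3773] [-0.0913  0.193  -0.0802] 0.9986110129549947
side
138 22222222222...........................
139 32222222222H.........................3
140 2222222...3..H......................34
141 2223222......HH.....................33
142 2223222......HH.H...................33
143 2222222.....HHHH.H..................23
144 222222......HHHHH...................12
145 222223......HHHHHH..H................2
146 222222......HHHHHH...HH...............
147 2232H.HHHHHHHHHHHHH...H...............
148 3HHH...HHHHHHHHHHHHH..3...............
149 ........HHHHHHHHHHH...32..............
150 ......H..HHHHHHHHH....32..............
151 HHHHHHHH..HHHHHHHH...32...............
152 HHHH.HHHH..HHHHHHH3..42...............
153 H.HHH.HHHHH3321HHH3333H...............
154 HHHHHHHH.HH.3445322243................
155 HHHHHH.....21122342232................
156 HHHHH.......1H..2222222.............H.
157 HHH.........22......2222............H.
158 H...........22......22322............H
159 ............12......22.222............
160 ............12.....222..222...........
161 ............12......22...222...
[... 5729 characters left out ...]
11H
183 ..............3.HH.....HHH.......H11
184 ................H.......HH........H.
185 ........................HHH.........
186 .........................HHH........
187 .........................HHH........
188 ..........................HHH.......
189 ..........................HHH.......
190 ...........................HH.......
191 ...........................HH.......
192 ............................HH......
193 ............................HH......
194 .............................H......
195 ..............................H.....
196 ....................................
197 ....................................
198 ....................................
199 ....................................
```

```bash
python3 - <<'E'
from h import *
a=bot.capture("side");print("motion",cv2.absdiff(a,cv2.imread("pics/sideS.png"))[135:175,190:235].max())
print(bot.hand_in())
E
```

```text
motion 31
the job is handed in; nothing more can be done
None
```

I handed the job in at about 45 s; the bracket is on the paper sheet and the rod is back in its wooden rest and released, but no verdict came back. On the first attempts the rod slipped in my grip and once fell rolled over onto its rest, so I re-seated and re-gripped it before reaching in. It now stands about 5 mm and 2° off its original pose by my camera estimate, inside the 20 mm and 9° limits. A last check between two pictures showed a pixel difference of up to 31 around the rest. I took that as image noise and did not confirm that the rod was perfectly still.

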